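# Load the guarded bench shaker and set its speed

## Robot

A 6-joint arm with a two-finger parallel gripper is mounted at the origin on the work surface. World frame = base frame: x ahead of the robot, y to its left, z up, the work surface at z = 0. Lengths are in mm, angles in rad, forces in N, time in s.
With the tool pointing down it reaches from about 350 to 975 mm from the base axis. Payload 7.1 kg.
Tool frame: the origin (TCP) lies midway between the tips of the shut fingers; the grasp point (between the pads) lies 19 mm behind it; z points along the fingers, y is the line along which they close (so a half turn about z gives the same grasp; the last joint's range is limited). The gripper opens to 88 mm and grips with 3 to 60 N. Pads are 20 mm wide; open, the fingers measure 115 mm over their backs; the gripper's body (75 mm by 178 mm) begins 61 mm behind the grasp point.
Start: joints at [1.276, 0.423, 1.63, -0, 1.089, -0.019], TCP at [170.166, 601.372, 222.675] pointing down, gripper open.
Joint ranges: [-3, 3], [-0.9, 2.11], [0.09, 2.58], [-1.31, 4.45], [0.11, 2.69], [-2.54, 2.54]. Speed limits (rad/s): [2.39, 2.39, 3.01, 3.14, 3.14, 3.14].

## Interface

Orientations are given as a rotation vector (axis times angle).
In Python, from workcell import ctrl gives the robot as it stands.
- The arm moves only by the shell command python3 -m inch 'ROWS' [OPENING]. ROWS is JSON, a list of rows, each an object with "xyz": the shift along the tool's x, y, z in mm, a list of three; "rot": the turn, a rotation vector about the tool's x, y, z in rad, a list of three. In form: [{"xyz": [dx, dy, dz], "rot": [ax, ay, az]}, ...]. A call has 1 to 12 rows; each row is the pose to reach, as a shift and turn from the pose commanded when the call began, along the tool's axes at that moment; what a row does not reach only later rows make up. A row lasts 1/12 s, in which the tool goes at most 41.7 mm and 7.16 degrees, less where a joint would pass 70% of its speed; a pose out of reach is approached as far as the arm can. A call with a gripper value outside its range is refused whole. OPENING is the closure in counts, from 0 (fully open) to 255 (shut), set as the call begins (- or left out, the last holds). The fingers move at their own pace and stop on an object; the grip force is fixed at half the most. Time passes only in rows, so rows that repeat a pose let the fingers close. It gives the time, the measured TCP pose, the force, the opening and the grip force at its end, in the units of the state.
- ctrl.get_obs(): the state, without advancing time (a new reading comes with each control period).
- ctrl.get_image(name): name is "scene" or "top" or "wrist"; returns the picture (480x640x3 uint8, red, green, blue); there is no depth.
- ctrl.camera_model(name): a dict with "fx", "fy", "cx", "cy" (pixels), "k1" (the pictures are not rectified: a ray, as slopes to the right and down, at radius r is drawn at 1 + k1 r^2 times it, then the intrinsics apply), "position" and "attitude" of the camera in the world. Camera axes: x right, y up, looking along -z (the intrinsics and any distortion apply to the point x, -y, -z); pixel columns grow to the right and rows downward; lengths in mm; the calibration is good to about 2 mm. A picture is of the moment at which its call begins: read the wrist's pose just before it. camera_model takes no time and is no camera call; for the wrist camera it gives the pose at the moment of the call.
- ctrl.close_job(): hands the job in; it is judged then, once.
The state is a dict: "t": time; "qpos": joint angles; "qvel": joint speeds; "joint_torque": joint torques, N m; "ee_pos": TCP position; "orientation": TCP orientation; "ft_force": force on the tool from outside, world axes, zero at the start; "moment": the same for the moment, N m; "width": finger opening in mm; "grasp_force": force on a finger pad.
Only numpy, scipy, OpenCV 4.12 (cv2) and the standard library are available. Lean on these libraries where they do the work, as an engineer would, in place of code of your own. Each camera call takes 0.05 s, during which the arm holds its last target. There are 200 camera calls.

## Task

Put all the amber sample bottles on the shaker: lift the guard's latch bar over its catch, swing the guard open, and stand every bottle upright on the rubber mat inside its rail. Then swing the guard fully shut and let the bar drop back into its catch, and only after that turn the speed dial clockwise until its pointer points at the set tab on the ring. Leave the foil-capped jar and the beaker standing where they are.

Things in the scene. Friction and masses are not known exactly. Their poses are not given: they have to be found in the camera images.
- shaker: bench shaker, fixed. Origin at bench level under the mat's centre; x away from the robot at yaw 0, y left. Black rubber mat: x +-90, y +-80 mm, top 50 mm up, inside a rim 8 mm higher and an 8 mm round rail with its top 38 mm above the mat. Drive housing with the dial: y 95 to 210, x +-100, 120 mm high. Guard panel at y -95; its hinge at x 100, y -95; catch post at x -125, y -95.
- gate (a joint): swing guard, clear plastic in an aluminium frame: upright panel 200 mm long plus a roof 200 x 170 mm (165 to 174 mm up) which, shut, covers the mat, so nothing goes in from above. 0 = shut; grows to 1.75 rad as its near end swings out to the right, counter-clockwise from above about gate_hinge; at 1.5 the roof is clear of the mat. About 1 N at the ball moves it; it stays where left.
- gate_hinge (a point): point on the guard's upright hinge axis (far right corner of the shaker), 168 mm above the bench. Its x and y axes turn with the guard: the guard's free end lies 200 mm along its -x, the roof on its +y side. Shut, its axes are the shaker's.
- latch (a joint): gravity latch bar, steel, 190 x 12 x 14 mm, along the top of the guard's panel, pivoted on the guard 70 mm from the hinge axis, 195 mm up. 0 = level, as low as it falls; grows to 0.9 rad as its free end rises. Shut and down, the end lies between the catch post's two prongs (tops 206 mm up) and locks the guard. Clears them above 0.13 rad (0.3 is ample). No ramp: lift it over on the way back too.
- latch_ball (a point): centre of the black ball knob (30 mm diameter, on a 12 mm stem) on top of the latch bar, by which it is lifted. It is 100 mm from the bar's pivot towards the free end (170 mm from the hinge axis) and, bar down, 34 mm above the pivot, 229 mm above the bench. Drawing the raised ball sideways swings the guard along.
- dial (a joint): speed dial: black knob on the drive housing, bar grip 50 x 12 mm, 30 mm high, with a white pointer. rad; 0 = anticlockwise stop, grows up to 4.4 as it turns clockwise seen from above; stays where left (0.04 N m). Starts at 0.05 to 0.5; the set tab is at 1.3 to 2.7.
- dial_grip (a point): on the dial's axis, 150 mm above the bench, inside the bar grip (128 to 158 mm up): the fingers close across the bar here. Its x axis runs along the bar towards the pointer.
- dial_tip (a point): tip of the dial's white pointer nose, 34 mm from the dial's axis, 125 mm above the bench; turns with the dial.
- set_mark (a point): the point, 34 mm from the dial's axis, that the pointer's tip has to meet, at the inner edge of the dark steel set tab (14 x 8 mm, 8 mm high) on the aluminium ring round the dial. The ring does not move.
- foil_jar: squat clear jar with a foil cap, 55 mm diameter, 49 mm high; origin under its centre. Not part of the job: leave it standing.
- beaker: small white beaker, 54 mm diameter, 52 mm high; origin under its centre. Not part of the job: leave it standing.
- bottle1: sample bottle, amber glass with a white screw cap, all alike: body 62 mm diameter up to 50 mm height, cap 36 mm diameter from 56 to 84 mm height (84 mm overall), 0.11 to 0.23 kg. Origin under its centre, z up. May be absent (2 to 4 of the four are there).
- bottle2: sample bottle, amber glass with a white screw cap, all alike: body 62 mm diameter up to 50 mm height, cap 36 mm diameter from 56 to 84 mm height (84 mm overall), 0.11 to 0.23 kg. Origin under its centre, z up. May be absent (2 to 4 of the four are there).
- bottle3: sample bottle, amber glass with a white screw cap, all alike: body 62 mm diameter up to 50 mm height, cap 36 mm diameter from 56 to 84 mm height (84 mm overall), 0.11 to 0.23 kg. Origin under its centre, z up. May be absent (2 to 4 of the four are there).
- bottle4: sample bottle, amber glass with a white screw cap, all alike: body 62 mm diameter up to 50 mm height, cap 36 mm diameter from 56 to 84 mm height (84 mm overall), 0.11 to 0.23 kg. Origin under its centre, z up. May be absent (2 to 4 of the four are there).
There are look-alikes about, which are no part of the job. Leave any blue look-alike of the bottle2 alone.

How it is judged (in metres and radians):
On the way, in this order (a step that is already met when the one before it is completed fails the run):
1. the latch bar is lifted over the catch and the guard swung open (more than 1.2 rad) (value of joint gate above 1.2 rad), for 0.2 s.
2. all the bottles stand on the mat (x of bottle1 in the frame of shaker between -0.068 and 0.068 m and y of bottle1 in the frame of shaker between -0.058 and 0.058 m and z of bottle1 in the frame of shaker between 0.044 and 0.056 m and angle between each of bottle1, bottle2, bottle3, bottle4's own z axis and vertical below 0.12 rad and linear speed of each of bottle1, bottle2, bottle3, bottle4 below 0.03 m/s and x of bottle2 in the frame of shaker between -0.068 and 0.068 m and y of bottle2 in the frame of shaker between -0.058 and 0.058 m and z of bottle2 in the frame of shaker between 0.044 and 0.056 m and x of bottle3 in the frame of shaker between -0.068 and 0.068 m and y of bottle3 in the frame of shaker between -0.058 and 0.058 m and z of bottle3 in the frame of shaker between 0.044 and 0.056 m and x of bottle4 in the frame of shaker between -0.068 and 0.068 m and y of bottle4 in the frame of shaker between -0.058 and 0.058 m and z of bottle4 in the frame of shaker between 0.044 and 0.056 m), for 0.2 s.
3. the guard is shut and the latch bar has dropped into its catch (value of joint each of gate, latch below 0.045 rad), for 0.2 s.
4. the dial points at the set tab (horizontal distance between dial_tip and set_mark below 0.005 m and velocity of joint dial between -0.05 and 0.05 rad/s), for 0.2 s.
At the end, for the whole second after the job is handed in: Every bottle stands upright (within 7 degrees) and still on the mat, its centre at least 22 mm inside the mat's edge; guard shut (below 0.045 rad) with the latch bar down in its catch (below 0.045 rad); dial pointer tip within 5 mm of the set mark (about 8 degrees) and at rest (all of step 2 and all of step 3 and all of step 4); the robot touches nothing.
It fails at once if the foil-capped jar is pushed more than 6 cm away or tipped over (distance of foil_jar from where it was at the start of the episode above 0.06 m or angle between foil_jar's own z axis and vertical above 0.7 rad).
It fails at once if the beaker is pushed more than 6 cm away or tipped over (distance of beaker from where it was at the start of the episode above 0.06 m or angle between beaker's own z axis and vertical above 0.7 rad).
Of bottle1, bottle2, bottle3, bottle4 only 2 to 4 are there at a start; the rules pass over those that are not, and their reading is None.
At some moment in a run one of bottle1, bottle2, bottle3, bottle4 may be knocked a few centimetres aside while the robot is not near it.
It also fails if it takes over 210 s, if anything falls off the work surface, if the arm or the gripper's body presses on something with over 40 N, if the wrist force passes 120 N, or if a joint passes its speed limit or range.

## Working session

There is one attempt and no reset: what is moved stays moved. The work goes in short steps, Python scripts to look and compute and a shell command to move; the robot and the scene stay as the last step left them, time stands still between calls to the robot, and variables do not carry over. Pictures are saved under pics/ and viewed, at most 18 in all, crops included, and the job is handed in when it is done.

```bash
ls; mkdir -p pics; python3 - <<'E'
from workcell import ctrl
import cv2
for n in ("scene","top","wrist"):
    im=ctrl.get_image(n); cv2.imwrite(f"pics/{n}0.png",im[:,:,::-1]); 
    m=ctrl.camera_model(n); print(n,m)
print(ctrl.get_obs())
E
```

```text
pics
scene {'fx': 538.1778922244672, 'fy': 538.1778922244672, 'cx': 327.9540246582958, 'cy': 237.07412288907975, 'k1': -0.08390647534901834, 'position': array([1223.27172537,  447.12981666,  914.98301391]), 'attitude': array([0.48433551, 0.88494542, 2.01022158])}
top {'fx': 472.5573042744481, 'fy': 472.5573042744481, 'cx': 325.8761586043235, 'cy': 237.73480054486774, 'k1': 0.034258032070053804, 'position': array([ 396.60250884,  -12.22731019, 1246.63141301]), 'attitude': array([ 0.08957062, -0.10469752, -1.55015124])}
wrist {'fx': 412.54471301887077, 'fy': 412.54471301887077, 'cx': 322.79501843265916, 'cy': 243.70286210610413, 'k1': -0.025661648580953798, 'position': array([104.73623056, 619.31533376, 383.64548315]), 'attitude': array([-0.22230584, -0.16781407,  1.2881807 ])}
{'t': 0.15, 'qpos': array([ 1.27596859e+00,  4.23660866e-01,  1.63047923e+00,  3.52826522e-05,
        1.08858901e+00, -1.90242241e-02]), 'qvel': array([-0.00193528, -0.00221224, -0.00215858, -0.00220977,  0.00100707,
       -0.00107343]), 'joint_torque': array([ 8.27194253e-04, -5.44983709e+01, -2.73920774e+01,  6.43825508e-02,
        2.04414118e-02, -3.91531364e-05]), 'ee_pos': array([170.06071932, 600.98989892, 222.09687698]), 'orientation': array([-4.31856090e-01, -3.11155778e+00,  1.75540989e-03]), 'ft_force': array([ 0.27910283, -0.07910694,  0.71935134]), 'moment': array([0.05367736, 0.0112653 , 0.02983991]), 'grasp_force': 0.0, 'width': 88.05566480025364}
```

View pics/top0.png

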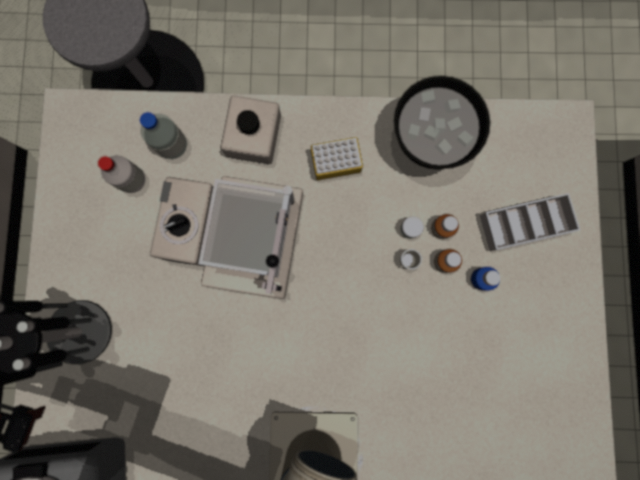

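View pics/scene0.png

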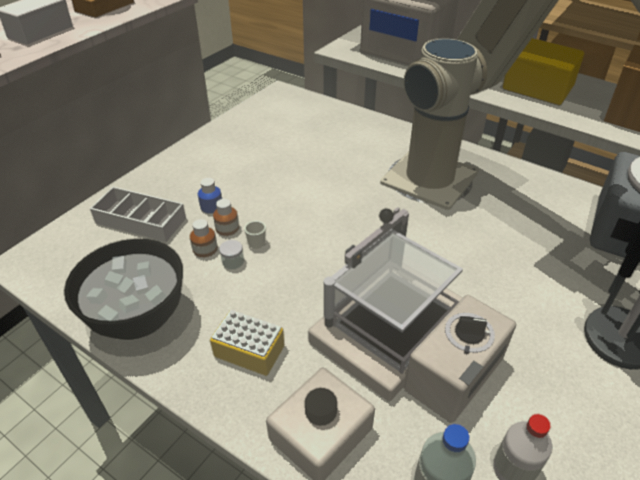

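Top view: two amber bottles at (447,225) and (449,260), with the blue look-alike at (486,278), the jar at (413,228) and the beaker at (409,259). The shaker mat is near (245,232), the latch ball at (272,260) and the dial at (177,224). The box with a knob at (250,122) is a decoy without a guard. The amber colour and white caps match the description, so the two bottles are those. I'll confirm this in enlarged crops.

```bash
cat > h.py <<'E'
from workcell import ctrl
import numpy as np, cv2
from scipy.spatial.transform import Rotation as R
def ray(n,uv,m=None):
    m=m or ctrl.camera_model(n)
    K=np.array([[m['fx'],0,m['cx']],[0,m['fy'],m['cy']],[0,0,1.]])
    p=cv2.undistortPoints(np.array([[uv]],float),K,np.array([m['k1'],0,0,0.]))[0,0]
    d=R.from_rotvec(m['attitude']).apply([p[0],-p[1],-1]); return m['position'],d/np.linalg.norm(d)
def plane(n,uv,z,m=None):
    o,d=ray(n,uv,m); return o+d*(z-o[2])/d[2]
def proj(n,P,m=None):
    m=m or ctrl.camera_model(n)
    c=R.from_rotvec(m['attitude']).inv().apply(np.array(P,float)-m['position'])
    x,y=c[0]/-c[2],-c[1]/-c[2]; s=1+m['k1']*(x*x+y*y)
    return np.array([m['cx']+m['fx']*x*s,m['cy']+m['fy']*y*s])
def tri(a,b):
    (o,d),(p,e)=a,b
    s=np.linalg.lstsq(np.c_[d,-e],p-o,rcond=None)[0]
    A,B=o+s[0]*d,p+s[1]*e; return (A+B)/2,np.linalg.norm(A-B)
def blobs(mask,amin=8):
    n,l,s,c=cv2.connectedComponentsWithStats(mask.astype(np.uint8))
    return [(c[i].round(1).tolist(),int(s[i,4]),s[i,:4].tolist()) for i in range(1,n) if s[i,4]>=amin]
E
python3 - <<'E'
from h import *
t=cv2.imread("pics/top0.png");s=cv2.imread("pics/scene0.png")
a=cv2.resize(t[165:310,140:310],None,fx=4.4,fy=4,interpolation=cv2.INTER_CUBIC)
a=cv2.resize(t[170:305,140:310],(748,594),interpolation=cv2.INTER_CUBIC);cv2.imwrite("pics/ctop.png",a) # x4.4
b=cv2.resize(s[200:400,300:530],(690,600),interpolation=cv2.INTER_CUBIC);cv2.imwrite("pics/cscene.png",b) # x3
for n,im in(("top",t),("scene",s)):
    hsv=cv2.cvtColor(im,cv2.COLOR_BGR2HSV)
    print(n,"amber",blobs((hsv[...,1]>120)&((hsv[...,0]<14))&(hsv[...,2]>60)))
    print(n,"black",[q for q in blobs(hsv[...,2]<45,15) if q[1]<900])
E
```

```text
top amber [([105.3, 163.2], 167, [98, 157, 16, 14]), ([442.3, 227.6], 189, [435, 215, 22, 22]), ([444.6, 261.4], 191, [438, 250, 21, 22])]
top black [([247.8, 122.2], 387, [238, 111, 21, 23]), ([178.8, 224.9], 315, [167, 215, 22, 21]), ([272.2, 260.9], 112, [267, 255, 12, 12]), ([473.7, 279.1], 65, [471, 270, 8, 18]), ([82.6, 339.7], 155, [69, 334, 27, 12])]
scene amber [([224.6, 216.1], 140, [214, 208, 22, 14]), ([202.2, 237.3], 167, [190, 229, 24, 15]), ([538.4, 425.0], 393, [528, 414, 22, 23])]
scene black [([543.8, 34.5], 53, [540, 30, 8, 10]), ([11.7, 318.8], 426, [0, 305, 28, 31]), ([625.1, 310.1], 16, [621, 308, 8, 5]), ([634.5, 333.7], 209, [626, 315, 14, 34]), ([615.6, 322.8], 39, [607, 317, 14, 12]), ([611.3, 346.7], 41, [604, 340, 13, 13]), ([619.2, 363.1], 64, [599, 354, 41, 14])]
```

View pics/ctop.png

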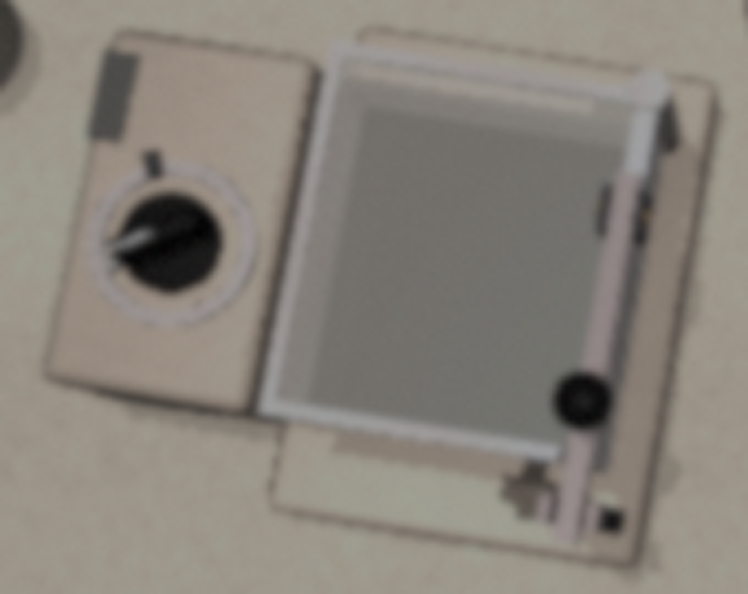

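View pics/cscene.png

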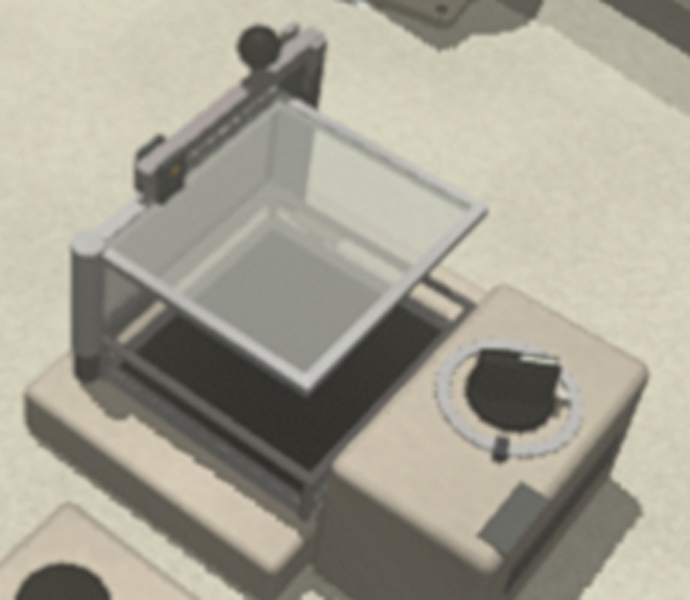

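```bash
python3 - <<'E'
from h import *
T=lambda x,y:(140+x/4.4-.4,170+y/4.4-.4); S=lambda x,y:(300+x/3-.3,200+y/3-.3)
tr=lambda a,b:tri(ray("top",a),ray("scene",b))
ball,e=tr((272.2,260.9),S(259,46)); print("ball",ball.round(1),e)
C=[plane("top",T(*p),120)[:2] for p in((118,35),(318,65),(247,412),(48,375))]; print("housing FL FR NR NL",np.round(C,1))
e1=C[0]-C[3];e2=C[1]-C[2];w1=C[0]-C[1];w2=C[3]-C[2]
print([np.linalg.norm(v).round(1) for v in(e1,e2,w1,w2)], [np.arctan2(v[1],v[0]).round(3) for v in(e1,e2)],[np.arctan2(-v[0],v[1]).round(3) for v in(w1,w2)])
hinge,e=tr(T(650,85),S(90,243)); print("hinge",hinge.round(1),e)
for n,p in(("ringc",(173,244)),("tab",(152,160)),("tabin",(154,172)),("pointer",(112,248)),("knobc",(171,243))): print(n,plane("top",T(*p),124).round(1))
print("knob top",plane("top",T(171,243),150).round(1))
yaw=np.arctan2(*( (hinge-ball)[:2][::-1])); print("yaw hinge-ball",yaw,np.linalg.norm((hinge-ball)[:2]))
t=cv2.imread("pics/top0.png");s=cv2.imread("pics/scene0.png")
b=np.hstack([cv2.resize(t[205:305,380:520],(560,400),interpolation=cv2.INTER_CUBIC)]);cv2.imwrite("pics/cbot.png",b)
hsv=cv2.cvtColor(t,cv2.COLOR_BGR2HSV)
m=(hsv[...,1]<60)&(hsv[...,2]>150); print([q for q in blobs(m[205:300,390:520],20)])
E
```

```text
ball [471.2  93.8 227.9] 0.19837681687221753
housing FL FR NR NL [[676.6 366.8]
 [662.2 256.8]
 [470.2 285.9]
 [488.3 393.2]]
[np.float64(190.1), np.float64(194.1), np.float64(110.9), np.float64(108.8)] [np.float64(-0.139), np.float64(-0.15)] [np.float64(-0.13), np.float64(-0.167)]
hinge [641.7  70.7 174.8] 2.3219603544296397
ringc [560.4 329.3 124. ]
tab [606.4 343.2 124. ]
tabin [599.8 341.8 124. ]
pointer [557.6 361.9 124. ]
knobc [560.9 330.4 124. ]
knob top [557.1 322.5 150. ]
yaw hinge-ball -0.13418315638778175 172.0743226956873
[([59.1, 52.6], 7231, [0, 0, 130, 95]), ([124.6, 18.2], 216, [118, 5, 12, 30]), ([105.9, 24.0], 233, [99, 10, 15, 30]), ([60.6, 17.9], 105, [55, 13, 12, 11]), ([63.7, 54.1], 108, [58, 49, 12, 11]), ([16.8, 54.7], 74, [13, 50, 9, 11])]
```

View pics/cbot.png

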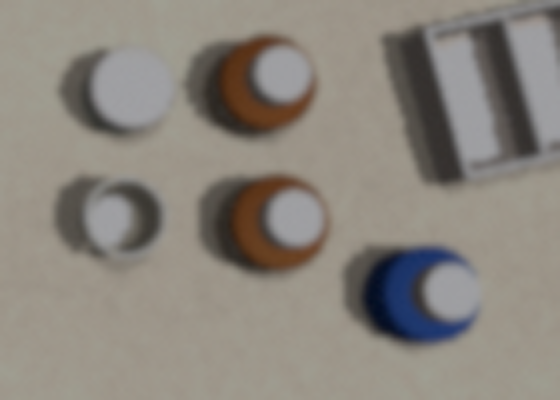

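The crop confirms amber bottles with white caps at crop (268,85) and (285,220), and the blue one at (440,290), which stays. The ball came out at z 228 against 229 expected, and 172 mm from the hinge against 170, so the fix is good.

```bash
cat >> h.py <<'E'
YAW=-0.14; O=np.array([554.5,178.3]); U=np.array([np.cos(YAW),np.sin(YAW)]); V=np.array([-U[1],U[0]])
def sh(x,y): return O+x*U+y*V
def to(*tg):  # targets (x,y,z,ay): shift and turn from the present pose
    o=ctrl.get_obs(); R0=R.from_rotvec(o['orientation'])
    for x,y,z,ay in tg:
        yv=np.array([np.cos(ay),np.sin(ay),0]); zv=np.array([0,0,-1.]); M=R.from_matrix(np.c_[np.cross(yv,zv),yv,zv])
        print((x,y,z,ay),"xyz",R0.inv().apply(np.array([x,y,z])-o['ee_pos']).round(1),"rot",(R0.inv()*M).as_rotvec().round(3))
E
python3 - <<'E'
from h import *
for p in((450.6,222.9),(453.7,259.1),(486+5,277)): print("cap",plane("top",p,84).round(1))
for p in((413,228),(409,259)): print("jar/beaker",plane("top",p,50).round(1))
to((471,94,300,-1.71))
E
```

```text
cap [ 584.8 -332.1   84. ]
cap [ 494.6 -338.4   84. ]
cap [ 452.3 -428.8   84. ]
jar/beaker [ 575.2 -245.1   50. ]
jar/beaker [ 495.5 -234.5   50. ]
(471, 94, 300, -1.71) xyz [-427.6 -406.   -77.5] rot [-0.000e+00  2.000e-03  3.005e+00]
```

```bash
P='{"xyz":[-428,-406,-78],"rot":[0,0,3.0]}'; python3 -m inch '[{"xyz":[0,0,-80],"rot":[0,0,0.2]},{"xyz":[0,0,-80],"rot":[0,0,0.4]},{"xyz":[-428,-406,-78],"rot":[0,0,3.0]},{"xyz":[-428,-406,-78],"rot":[0,0,3.0]},{"xyz":[-428,-406,-78],"rot":[0,0,3.0]},{"xyz":[-428,-406,-78],"rot":[0,0,3.0]},{"xyz":[-428,-406,-78],"rot":[0,0,3.0]},{"xyz":[-428,-406,-78],"rot":[0,0,3.0]},{"xyz":[-428,-406,-78],"rot":[0,0,3.0]},{"xyz":[-428,-406,-78],"rot":[0,0,3.0]},{"xyz":[-428,-406,-78],"rot":[0,0,3.0]},{"xyz":[-428,-406,-78],"rot":[0,0,3.0]}]' 0
python3 -c "
from h import *
to((471,94,300,-1.71)); print(ctrl.get_obs()['qpos'])"
```

```text
t: 1.15
ee_pos: [383.3, 241.2, 301.3]
orientation: [2.443, 1.975, 0.0]
ft_force: [0.6, 0.0, 0.4]
width: 87.9
grasp_force: 0.0
(471, 94, 300, -1.71) xyz [-125.6  116.5    1.3] rot [ 0.    -0.     1.499]
[ 5.35378179e-01  6.78366283e-02  1.91024131e+00 -1.94460687e-05
  1.16331259e+00  7.46270476e-01]
```

```bash
python3 -m inch '[{"xyz":[-32,29,0],"rot":[0,0,0.12]},{"xyz":[-63,58,0],"rot":[0,0,0.25]},{"xyz":[-94,87,0],"rot":[0,0,0.37]},{"xyz":[-125,116,0],"rot":[0,0,0.5]},{"xyz":[-125,116,1],"rot":[0,0,1.5]},{"xyz":[-125,116,1],"rot":[0,0,1.5]},{"xyz":[-125,116,1],"rot":[0,0,1.5]},{"xyz":[-125,116,1],"rot":[0,0,1.5]},{"xyz":[-125,116,1],"rot":[0,0,1.5]},{"xyz":[-125,116,1],"rot":[0,0,1.5]},{"xyz":[-125,116,1],"rot":[0,0,1.5]},{"xyz":[-125,116,1],"rot":[0,0,1.5]}]'
python3 -c "
from h import *
im=ctrl.get_image('wrist'); m=ctrl.camera_model('wrist'); cv2.imwrite('pics/w1.png',im[:,:,::-1])
print(proj('wrist',[471.2,93.8,228],m)); 
to((471,94,300,-1.71)); print(ctrl.get_obs()['qpos'])"
```

```text
t: 2.15
ee_pos: [470.9, 97.1, 300.1]
orientation: [3.134, -0.213, -0.001]
ft_force: [0.4, 0.2, -0.7]
width: 87.7
grasp_force: 0.0
[327.35010844 258.55107319]
(471, 94, 300, -1.71) xyz [0.6 3.  0.1] rot [ 0.     0.    -0.004]
[1.78530675e-01 1.16457374e-01 1.85857212e+00 1.12387954e-06
 1.16705591e+00 1.89242260e+00]
```

View pics/w1.png

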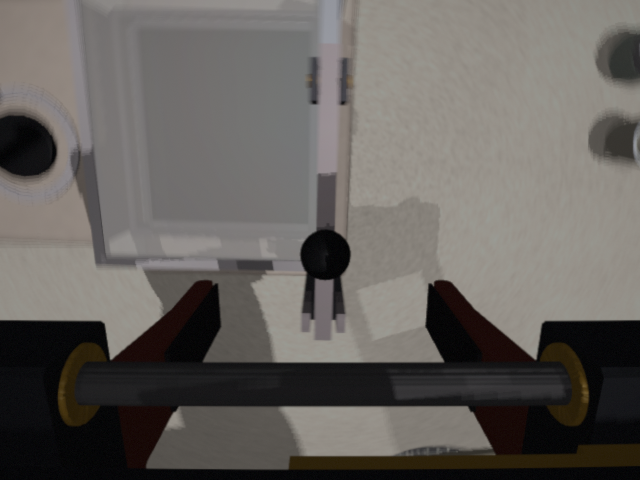

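The ball sits at (325,254), 3 mm from the predicted spot, with the bar aligned between the fingers. Next I descend and grip.

```bash
python3 -m inch '[{"xyz":[0,3,20],"rot":[0,0,0]},{"xyz":[0,3,40],"rot":[0,0,0]},{"xyz":[-1,3,60],"rot":[0,0,0]},{"xyz":[-1,3,75],"rot":[0,0,0]},{"xyz":[-1,3,85],"rot":[0,0,0]},{"xyz":[-1,3,91],"rot":[0,0,0]},{"xyz":[-1,3,91],"rot":[0,0,0]},{"xyz":[-1,3,91],"rot":[0,0,0]}]'
python3 -m inch '[{"xyz":[0,0,0],"rot":[0,0,0]},{"xyz":[0,0,0],"rot":[0,0,0]},{"xyz":[0,0,0],"rot":[0,0,0]},{"xyz":[0,0,0],"rot":[0,0,0]},{"xyz":[0,0,0],"rot":[0,0,0]},{"xyz":[0,0,0],"rot":[0,0,0]},{"xyz":[0,0,0],"rot":[0,0,0]},{"xyz":[0,0,0],"rot":[0,0,0]},{"xyz":[0,0,0],"rot":[0,0,0]},{"xyz":[0,0,0],"rot":[0,0,0]}]' 255
python3 - <<'E'
from h import *
B=np.array([472.,94.,209.]); H=B[:2]+170*U
def guard(phi,th):
    al=100*np.cos(phi)-34*np.sin(phi); up=34*np.cos(phi)+100*np.sin(phi); r=70+al
    c,s=np.cos(th),np.sin(th); d=r*np.array([-c,-s]); p=H+d[0]*U+d[1]*V
    return (*p.round(1),round(209-34+up,1),round(-1.71+th,2))
to(*[guard(f,0) for f in(.1,.2,.3,.4)],*[guard(.4,t) for t in np.arange(.1,1.66,.1)])
E
```

```text
t: 2.87
ee_pos: [470.0, 94.3, 209.6]
orientation: [-3.135, 0.202, -0.0]
ft_force: [0.5, -0.0, 0.9]
width: 88.1
grasp_force: 0.0
t: 3.7
ee_pos: [469.7, 94.3, 209.3]
orientation: [-3.135, 0.203, 0.0]
ft_force: [0.2, 0.8, 0.2]
width: 28.9
grasp_force: 30.0
(np.float64(475.9), np.float64(93.5), np.float64(218.8), -1.71) xyz [ 6.3  0.  -9.5] rot [-0.    0.    0.01]
(np.float64(480.7), np.float64(92.8), np.float64(228.2), -1.71) xyz [ 11.1   0.1 -18.9] rot [-0.    0.    0.01]
(np.float64(486.4), np.float64(92.0), np.float64(237.0), -1.71) xyz [ 16.9   0.2 -27.7] rot [-0.    0.    0.01]
(np.float64(492.9), np.float64(91.1), np.float64(245.3), -1.71) xyz [ 23.5   0.2 -36. ] rot [-0.    0.    0.01]
(np.float64(491.6), np.float64(76.2), np.float64(245.3), np.float64(-1.61)) xyz [ 24.1  15.2 -36. ] rot [-0.    0.   -0.09]
(np.float64(491.7), np.float64(61.4), np.float64(245.3), np.float64(-1.51)) xyz [ 26.1  29.8 -36. ] rot [-0.    0.   -0.19]
(np.float64(493.4), np.float64(46.6), np.float64(245.3), np.float64(-1.41)) xyz [ 29.7  44.3 -36. ] rot [-0.    0.   -0.29]
(np.float64(496.5), np.float6
[... 890 characters left out ...]
(245.3), np.float64(-0.61)) xyz [103.4 133.8 -36.1] rot [-0.    0.   -1.09]
(np.float64(567.6), np.float64(-59.6), np.float64(245.3), np.float64(-0.51)) xyz [117.  140.  -36.1] rot [-0.    0.   -1.19]
(np.float64(580.9), np.float64(-66.2), np.float64(245.3), np.float64(-0.41)) xyz [131.  144.9 -36.1] rot [-0.    0.   -1.29]
(np.float64(594.8), np.float64(-71.5), np.float64(245.3), np.float64(-0.31)) xyz [145.5 148.3 -36.1] rot [-0.    0.   -1.39]
(np.float64(609.2), np.float64(-75.3), np.float64(245.3), np.float64(-0.21)) xyz [160.2 150.2 -36.1] rot [-0.    0.   -1.49]
(np.float64(623.9), np.float64(-77.7), np.float64(245.3), np.float64(-0.11)) xyz [175.1 150.7 -36.1] rot [-0.    0.   -1.59]
```

```bash
python3 -m inch '[{"xyz":[2,0,-5],"rot":[0,0,0]},{"xyz":[5,0,-10],"rot":[0,0,0]},{"xyz":[7,0,-14],"rot":[0,0,0]},{"xyz":[10,0,-19],"rot":[0,0,0]},{"xyz":[13,0,-23],"rot":[0,0,0]},{"xyz":[15,0,-28],"rot":[0,0,0]},{"xyz":[19,0,-32],"rot":[0,0,0]},{"xyz":[22,0,-36],"rot":[0,0,0]},{"xyz":[22,0,-36],"rot":[0,0,0]},{"xyz":[22,0,-36],"rot":[0,0,0]}]'
```

```text
t: 4.53
ee_pos: [492.0, 91.5, 245.5]
orientation: [-3.135, 0.203, -0.001]
ft_force: [-1.4, 0.2, -1.9]
width: 28.5
grasp_force: 30.0
```

```bash
python3 -m inch '[{"xyz":[0,7,0],"rot":[0,0,-0.05]},{"xyz":[1,15,0],"rot":[0,0,-0.1]},{"xyz":[3,30,0],"rot":[0,0,-0.2]},{"xyz":[6,44,0],"rot":[0,0,-0.3]},{"xyz":[11,58,0],"rot":[0,0,-0.4]},{"xyz":[17,72,0],"rot":[0,0,-0.5]},{"xyz":[25,84,0],"rot":[0,0,-0.6]},{"xyz":[34,96,0],"rot":[0,0,-0.7]},{"xyz":[39,102,0],"rot":[0,0,-0.75]},{"xyz":[44,107,0],"rot":[0,0,-0.8]},{"xyz":[44,107,0],"rot":[0,0,-0.8]}]'
python3 - <<'E'
from h import *
B=np.array([472.,94.,209.]); H=B[:2]+170*U
def guard(phi,th):
    al=100*np.cos(phi)-34*np.sin(phi); up=34*np.cos(phi)+100*np.sin(phi); r=70+al
    c,s=np.cos(th),np.sin(th); d=r*np.array([-c,-s]); p=H+d[0]*U+d[1]*V
    return (*p.round(1),round(209-34+up,1),round(-1.71+th,2))
to(*[guard(.4,t) for t in np.arange(.8,1.7,.1)])
E
```

```text
t: 5.45
ee_pos: [522.2, -21.4, 245.1]
orientation: [2.965, 1.035, 0.001]
ft_force: [0.6, -1.4, -2.0]
width: 28.5
grasp_force: 30.0
(np.float64(522.7), np.float64(-21.0), np.float64(245.3), np.float64(-0.91)) xyz [ 0.6  0.  -0.2] rot [ 0.001 -0.     0.011]
(np.float64(532.4), np.float64(-32.3), np.float64(245.3), np.float64(-0.81)) xyz [ 1.2 14.9 -0.2] rot [ 0.001 -0.    -0.089]
(np.float64(543.2), np.float64(-42.5), np.float64(245.3), np.float64(-0.71)) xyz [ 3.3 29.6 -0.2] rot [ 0.001 -0.    -0.189]
(np.float64(555.0), np.float64(-51.7), np.float64(245.3), np.float64(-0.61)) xyz [ 6.8 44.1 -0.1] rot [ 0.001 -0.    -0.289]
(np.float64(567.6), np.float64(-59.6), np.float64(245.3), np.float64(-0.51)) xyz [11.8 58.2 -0.1] rot [ 0.001 -0.    -0.389]
(np.float64(580.9), np.float64(-66.2), np.float64(245.3), np.float64(-0.41)) xyz [18.1 71.6 -0.1] rot [ 0.001  0.    -0.489]
(np.float64(594.8), np.float64(-71.5), np.float64(245.3), np.float64(-0.31)) xyz [25.6 84.4 -0.1] rot [ 0.001  0.    -0.589]
(np.float64(609.2), np.float64(-75.3), np.float64(245.3), np.float64(-0.21)) xyz [34.6 96.3 -0.1] rot [ 0.001  0.    -0.689]
(np.float64(623.9), np.float64(-77.7), np.float64(245.3), np.float64(-0.11)) xyz [ 4.460e+01  1.074e+02 -1.000e-01] rot [ 0.001  0.    -0.789]
```

```bash
python3 -m inch '[{"xyz":[0,7,0],"rot":[0,0,-0.05]},{"xyz":[1,15,0],"rot":[0,0,-0.1]},{"xyz":[3,30,0],"rot":[0,0,-0.2]},{"xyz":[7,44,0],"rot":[0,0,-0.3]},{"xyz":[11,58,0],"rot":[0,0,-0.4]},{"xyz":[18,72,0],"rot":[0,0,-0.5]},{"xyz":[25,84,0],"rot":[0,0,-0.6]},{"xyz":[34,96,0],"rot":[0,0,-0.7]},{"xyz":[39,102,0],"rot":[0,0,-0.75]},{"xyz":[44,107,0],"rot":[0,0,-0.8]},{"xyz":[44,107,0],"rot":[0,0,-0.8]},{"xyz":[44,107,0],"rot":[0,0,-0.8]}]'
python3 -m inch '[{"xyz":[-3,0,4],"rot":[0,0,0]},{"xyz":[-7,0,8],"rot":[0,0,0]},{"xyz":[-9,0,13],"rot":[0,0,0]},{"xyz":[-12,0,17],"rot":[0,0,0]},{"xyz":[-15,0,22],"rot":[0,0,0]},{"xyz":[-17,0,26],"rot":[0,0,0]},{"xyz":[-20,0,31],"rot":[0,0,0]},{"xyz":[-22,0,35],"rot":[0,0,0]},{"xyz":[-22,0,35],"rot":[0,0,0]},{"xyz":[-22,0,35],"rot":[0,0,0]}]'
python3 -m inch '[{"xyz":[0,0,0],"rot":[0,0,0]},{"xyz":[0,0,0],"rot":[0,0,0]},{"xyz":[0,0,0],"rot":[0,0,0]},{"xyz":[0,0,0],"rot":[0,0,0]},{"xyz":[0,0,-10],"rot":[0,0,0]},{"xyz":[0,0,-30],"rot":[0,0,0]},{"xyz":[0,0,-70],"rot":[0,0,0]},{"xyz":[0,0,-110],"rot":[0,0,0]},{"xyz":[0,0,-110],"rot":[0,0,0]},{"xyz":[0,0,-110],"rot":[0,0,0]}]' 0
python3 - <<'E'
from h import *
t=ctrl.get_image("top")[:,:,::-1]; s=ctrl.get_image("scene")[:,:,::-1]
cv2.imwrite("pics/a2.png",np.hstack([cv2.resize(t[150:330,140:520],(800,379))])); cv2.imwrite("pics/s2.png",s)
hsv=cv2.cvtColor(np.ascontiguousarray(t),cv2.COLOR_BGR2HSV)
print(blobs((hsv[...,1]>120)&(hsv[...,0]<14)&(hsv[...,2]>60)))
print([q for q in blobs(((hsv[...,1]<60)&(hsv[...,2]>150))[205:300,390:520],20)])
to((584.8,-332.1,300,-1.57),(494.6,-338.4,300,-1.57)); print(ctrl.get_obs()['qpos'])
E
```

```text
t: 6.45
ee_pos: [623.1, -77.3, 245.7]
orientation: [2.33, 2.103, 0.001]
ft_force: [1.9, -5.5, 1.8]
width: 28.9
grasp_force: 30.0
t: 7.28
ee_pos: [619.9, -97.8, 209.6]
orientation: [-2.328, -2.107, -0.001]
ft_force: [1.0, 5.0, -0.9]
width: 28.4
grasp_force: 30.0
t: 8.12
ee_pos: [621.6, -99.1, 324.1]
orientation: [2.326, 2.104, 0.006]
ft_force: [0.7, 0.4, -0.5]
width: 87.2
grasp_force: 0.0
[([105.7, 163.4], 173, [98, 157, 16, 14]), ([360.3, 180.6], 25, [357, 179, 8, 4]), ([442.1, 227.6], 192, [435, 215, 22, 22]), ([444.5, 261.4], 193, [438, 250, 21, 22])]
[([11.1, 8.5], 415, [0, 0, 26, 21]), ([28.6, 18.0], 171, [24, 0, 10, 38]), ([77.1, 53.3], 6003, [28, 0, 102, 95]), ([124.3, 17.9], 266, [117, 4, 13, 33]), ([105.8, 24.0], 300, [98, 9, 17, 32]), ([8.3, 67.5], 1050, [0, 25, 24, 70])]
(584.8, -332.1, 300, -1.57) xyz [-235.7  -11.4   20.1] rot [-0.    0.    1.47]
(494.6, -338.4, 300, -1.57) xyz [-251.  -100.5   20.2] rot [-0.    0.    1.47]
[-1.76819088e-01  3.35968979e-01  1.52790811e+00 -1.47011204e-04
  1.27811234e+00 -7.67294103e-02]
```

View pics/a2.png

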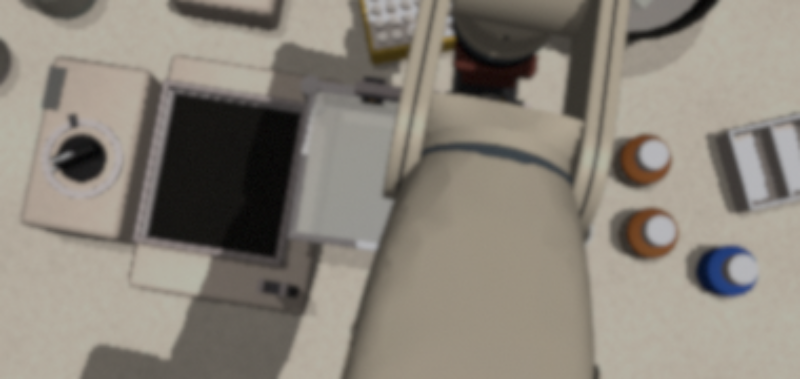

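The guard is open: the black mat is clear and its roof lies to the right. The bottles have not moved. Next I go above bottle A.

```bash
python3 -m inch '[{"xyz":[-60,-3,0],"rot":[0,0,0.03]},{"xyz":[-236,-11,40],"rot":[0,0,0.03]},{"xyz":[-236,-11,60],"rot":[0,0,0.03]},{"xyz":[-236,-11,80],"rot":[0,0,0.03]},{"xyz":[-236,-11,100],"rot":[0,0,0.03]},{"xyz":[-236,-11,120],"rot":[0,0,0.03]},{"xyz":[-236,-11,120],"rot":[0,0,0.03]},{"xyz":[-236,-11,120],"rot":[0,0,0.03]},{"xyz":[-236,-11,120],"rot":[0,0,0.03]}]'
python3 - <<'E'
from h import *
m=ctrl.camera_model('wrist'); w=ctrl.get_image('wrist')[:,:,::-1].copy(); cv2.imwrite('pics/w3.png',w)
hsv=cv2.cvtColor(w,cv2.COLOR_BGR2HSV)
print("pred",proj('wrist',[584.8,-332.1,84],m),proj('wrist',[494.6,-338.4,84],m))
print([q for q in blobs((hsv[...,1]>120)&(hsv[...,0]<14)&(hsv[...,2]>40),100)])
for q in blobs((hsv[...,1]<50)&(hsv[...,2]>165),300): print(q, plane('wrist',q[0],84,m).round(1))
to((584.8,-332.1,54,-.14))
E
```

```text
t: 8.97
ee_pos: [583.7, -332.2, 197.2]
orientation: [-2.359, -2.066, 0.003]
ft_force: [0.6, 0.3, 0.9]
width: 88.0
grasp_force: 0.0
pred [322.19468419 239.02345203] [195.76508648 263.86101968]
[]
([203.0, 117.0], 872, [186, 100, 33, 35]) [ 519.6 -242.2   84. ]
([404.7, 219.9], 10591, [224, 150, 300, 176]) [ 642.1 -326.1   84. ]
([326.6, 237.1], 1715, [304, 214, 46, 47]) [ 588.  -331.1   84. ]
([202.8, 261.3], 1249, [183, 241, 41, 41]) [ 499.9 -337.2   84. ]
([371.1, 298.0], 870, [327, 279, 79, 36]) [ 613.7 -379.6   84. ]
([253.1, 348.6], 555, [230, 332, 48, 29]) [ 523.1 -408.4   84. ]
([366.5, 354.0], 697, [327, 341, 66, 21]) [ 605.9 -423.5   84. ]
([347.3, 415.3], 576, [307, 408, 78, 20]) [ 585.6 -474.5   84. ]
(584.8, -332.1, 54, -0.14) xyz [-5.000e-01  1.000e-01  1.452e+02] rot [-0.002 -0.001  0.009]
```

View pics/w3.png

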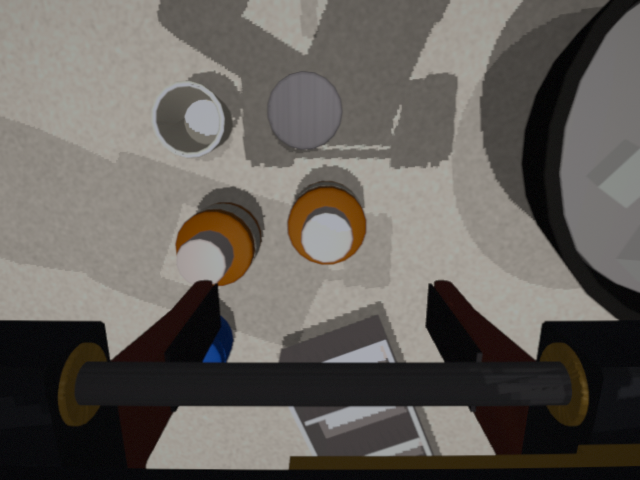

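The wrist view shows amber bottle A's cap at (327,237) and B's at (203,261), 3–5 mm from my fix, so I average the two. The jar, beaker and blue bottle are clear of the fingers.

```bash
python3 -m inch '[{"xyz":[0,2,30],"rot":[0,0,0]},{"xyz":[0,2,60],"rot":[0,0,0]},{"xyz":[0,2,90],"rot":[0,0,0]},{"xyz":[0,2,115],"rot":[0,0,0]},{"xyz":[0,2,132],"rot":[0,0,0]},{"xyz":[0,2,143],"rot":[0,0,0]},{"xyz":[0,2,143],"rot":[0,0,0]},{"xyz":[0,2,143],"rot":[0,0,0]}]'
python3 -m inch '[{"xyz":[0,0,0],"rot":[0,0,0]},{"xyz":[0,0,0],"rot":[0,0,0]},{"xyz":[0,0,0],"rot":[0,0,0]},{"xyz":[0,0,0],"rot":[0,0,0]},{"xyz":[0,0,0],"rot":[0,0,0]},{"xyz":[0,0,0],"rot":[0,0,0]},{"xyz":[0,0,0],"rot":[0,0,0]},{"xyz":[0,0,0],"rot":[0,0,0]},{"xyz":[0,0,0],"rot":[0,0,0]},{"xyz":[0,0,0],"rot":[0,0,0]}]' 255
python3 -m inch '[{"xyz":[0,0,-20],"rot":[0,0,0]},{"xyz":[0,0,-45],"rot":[0,0,0]},{"xyz":[0,0,-80],"rot":[0,0,0]},{"xyz":[0,0,-115],"rot":[0,0,0]},{"xyz":[0,0,-150],"rot":[0,0,0]},{"xyz":[0,0,-185],"rot":[0,0,0]},{"xyz":[0,0,-220],"rot":[0,0,0]},{"xyz":[0,0,-250],"rot":[0,0,0]},{"xyz":[0,0,-270],"rot":[0,0,0]},{"xyz":[0,0,-270],"rot":[0,0,0]},{"xyz":[0,0,-270],"rot":[0,0,0]}]'
python3 - <<'E'
from h import *
p=sh(0,38);q=sh(0,-38); print(p,q)
to((540,-150,324,-.14),(*p,324,-.14),(*q,324,-.14))
E
```

```text
t: 9.68
ee_pos: [588.6, -332.1, 58.4]
orientation: [2.359, 2.073, 0.001]
ft_force: [-0.3, 1.2, 0.5]
width: 87.7
grasp_force: 0.0
t: 10.52
ee_pos: [587.4, -332.6, 57.2]
orientation: [-2.361, -2.072, 0.0]
ft_force: [-1.3, -0.1, 1.3]
width: 35.6
grasp_force: 30.0
t: 11.43
ee_pos: [587.8, -332.7, 327.6]
orientation: [2.36, 2.071, 0.001]
ft_force: [-0.2, 0.2, -2.5]
width: 35.6
grasp_force: 30.0
[559.80263836 215.92820786] [549.19736164 140.67179214]
(540, -150, 324, -0.14) xyz [175.  -71.1   3.4] rot [0.002 0.001 0.01 ]
(np.float64(559.802638356481), np.float64(215.92820785608023), 324, -0.14) xyz [540.4 -98.9   3.1] rot [0.002 0.001 0.01 ]
(np.float64(549.197361643519), np.float64(140.6717921439198), 324, -0.14) xyz [464.4 -99.7   3.2] rot [0.002 0.001 0.01 ]
```

```bash
python3 -m inch '[{"xyz":[12,-2,0],"rot":[0,0,0]},{"xyz":[37,-7,0],"rot":[0,0,0]},{"xyz":[74,-14,0],"rot":[0,0,0]},{"xyz":[112,-20,0],"rot":[0,0,0]},{"xyz":[150,-27,0],"rot":[0,0,0]},{"xyz":[188,-34,0],"rot":[0,0,0]},{"xyz":[226,-41,0],"rot":[0,0,0]},{"xyz":[264,-48,0],"rot":[0,0,0]},{"xyz":[302,-55,0],"rot":[0,0,0]},{"xyz":[340,-62,0],"rot":[0,0,0]},{"xyz":[366,-67,0],"rot":[0,0,0]},{"xyz":[380,-70,0],"rot":[0,0,0]}]'
python3 -m inch '[{"xyz":[12,-2,0],"rot":[0,0,0]},{"xyz":[37,-7,0],"rot":[0,0,0]},{"xyz":[74,-14,0],"rot":[0,0,0]},{"xyz":[110,-20,0],"rot":[0,0,0]},{"xyz":[138,-25,0],"rot":[0,0,0]},{"xyz":[155,-28,0],"rot":[0,0,0]},{"xyz":[160,-29,0],"rot":[0,0,0]},{"xyz":[160,-29,0],"rot":[0,0,0]},{"xyz":[160,-29,0],"rot":[0,0,0]}]'
python3 - <<'E'
from h import *
m=ctrl.camera_model('wrist'); w=ctrl.get_image('wrist')[:,:,::-1].copy(); cv2.imwrite('pics/w4.png',w)
for x,y in((90,80),(90,-80),(-90,80),(-90,-80)): print((x,y),proj('wrist',[*sh(x,y),50],m).round())
to((*sh(0,38),324,-.14),(*sh(0,38),109,-.14))
E
```

```text
t: 12.43
ee_pos: [565.3, 57.0, 324.5]
orientation: [-2.355, -2.073, 0.005]
ft_force: [-0.9, -0.3, -1.0]
width: 35.3
grasp_force: 30.0
t: 13.18
ee_pos: [559.0, 214.9, 326.2]
orientation: [-2.361, -2.072, 0.003]
ft_force: [0.8, 0.1, -0.7]
width: 35.3
grasp_force: 30.0
(90, 80) [408. 161.]
(90, -80) [399. 304.]
(-90, 80) [236. 159.]
(-90, -80) [242. 302.]
(np.float64(559.802638356481), np.float64(215.92820785608023), 324, -0.14) xyz [1.6 0.4 2.5] rot [-0.001  0.001  0.009]
(np.float64(559.802638356481), np.float64(215.92820785608023), 109, -0.14) xyz [  1.8   0.6 217.5] rot [-0.001  0.001  0.009]
```

View pics/w4.png

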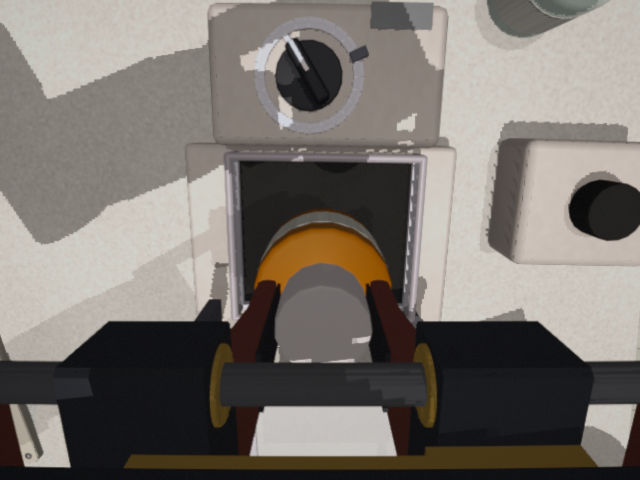

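The mat edges (240–408 × 162–) match the projections and the bottle hangs upright. Descending onto the mat.

```bash
python3 -m inch '[{"xyz":[2,1,20],"rot":[0,0,0]},{"xyz":[2,1,50],"rot":[0,0,0]},{"xyz":[2,1,85],"rot":[0,0,0]},{"xyz":[2,1,120],"rot":[0,0,0]},{"xyz":[2,1,150],"rot":[0,0,0]},{"xyz":[2,1,175],"rot":[0,0,0]},{"xyz":[2,1,193],"rot":[0,0,0]},{"xyz":[2,1,205],"rot":[0,0,0]},{"xyz":[2,1,212],"rot":[0,0,0]},{"xyz":[2,1,215],"rot":[0,0,0]},{"xyz":[2,1,217],"rot":[0,0,0]},{"xyz":[2,1,218],"rot":[0,0,0]}]'
python3 -m inch '[{"xyz":[0,0,0.5],"rot":[0,0,0]},{"xyz":[0,0,0.5],"rot":[0,0,0]},{"xyz":[0,0,0.5],"rot":[0,0,0]}]'
```

```text
t: 14.23
ee_pos: [561.5, 217.5, 110.1]
orientation: [2.361, 2.072, 0.002]
ft_force: [1.4, -0.4, -0.4]
width: 35.4
grasp_force: 30.0
t: 14.48
ee_pos: [561.1, 217.7, 109.5]
orientation: [2.361, 2.072, 0.002]
ft_force: [-1.0, -0.5, -1.7]
width: 35.3
grasp_force: 30.0
```

```bash
python3 -m inch '[{"xyz":[0,0,0.7],"rot":[0,0,0]},{"xyz":[0,0,1.4],"rot":[0,0,0]},{"xyz":[0,0,2],"rot":[0,0,0]},{"xyz":[0,0,2],"rot":[0,0,0]}]'
python3 -m inch '[{"xyz":[0,0,0],"rot":[0,0,0]},{"xyz":[0,0,0],"rot":[0,0,0]},{"xyz":[0,0,0],"rot":[0,0,0]},{"xyz":[0,0,0],"rot":[0,0,0]},{"xyz":[0,0,0],"rot":[0,0,0]},{"xyz":[0,0,-20],"rot":[0,0,0]},{"xyz":[0,0,-60],"rot":[0,0,0]},{"xyz":[0,0,-100],"rot":[0,0,0]},{"xyz":[0,0,-140],"rot":[0,0,0]},{"xyz":[0,0,-180],"rot":[0,0,0]},{"xyz":[0,0,-180],"rot":[0,0,0]},{"xyz":[0,0,-180],"rot":[0,0,0]}]' 0
python3 - <<'E'
from h import *
t=ctrl.get_image("top")[:,:,::-1].copy(); cv2.imwrite("pics/t5.png",t)
hsv=cv2.cvtColor(t,cv2.COLOR_BGR2HSV)
print(blobs((hsv[...,1]>120)&(hsv[...,0]<14)&(hsv[...,2]>60),60))
for q in blobs(((hsv[...,1]<60)&(hsv[...,2]>150))[205:300,390:520],20): print(q, plane("top",(q[0][0]+390,q[0][1]+205),84).round(1))
to((497,-338,290,-.14))
E
```

```text
t: 14.82
ee_pos: [560.8, 217.6, 107.1]
orientation: [2.361, 2.072, 0.0]
ft_force: [-1.4, -0.0, 2.5]
width: 35.6
grasp_force: 30.0
t: 15.82
ee_pos: [562.1, 217.9, 289.7]
orientation: [2.359, 2.071, 0.009]
ft_force: [-0.5, 0.5, -1.0]
width: 88.2
grasp_force: 0.0
[([233.5, 228.4], 207, [222, 216, 20, 25]), ([444.5, 261.4], 191, [438, 250, 21, 22])]
([59.1, 49.4], 8763, [0, 0, 130, 95]) [ 506.  -327.2   84. ]
([124.4, 18.0], 261, [117, 4, 13, 33]) [ 587.5 -490.2   84. ]
([105.8, 24.0], 294, [98, 9, 16, 32]) [ 571.6 -443.8   84. ]
([16.6, 54.9], 104, [12, 49, 11, 15]) [ 490.3 -222.3   84. ]
(497, -338, 290, -0.14) xyz [-559.1    8.8   -3. ] rot [ 0.001 -0.001  0.01 ]
```

```bash
python3 -m inch '[{"xyz":[-20,0,-3],"rot":[0,0,0]},{"xyz":[-60,1,-3],"rot":[0,0,0]},{"xyz":[-101,2,-3],"rot":[0,0,0]},{"xyz":[-142,2,-3],"rot":[0,0,0]},{"xyz":[-183,3,-3],"rot":[0,0,0]},{"xyz":[-224,4,-3],"rot":[0,0,0]},{"xyz":[-265,4,-3],"rot":[0,0,0]},{"xyz":[-306,5,-3],"rot":[0,0,0]},{"xyz":[-347,6,-3],"rot":[0,0,0]},{"xyz":[-388,7,-3],"rot":[0,0,0]},{"xyz":[-429,8,-3],"rot":[0,0,0]},{"xyz":[-469,8,-3],"rot":[0,0,0]}]'
python3 -m inch '[{"xyz":[-40,0,5],"rot":[0,0,0]},{"xyz":[-75,0,20],"rot":[0,0,0]},{"xyz":[-90,0,50],"rot":[0,0,0]},{"xyz":[-90,0,80],"rot":[0,0,0]},{"xyz":[-90,0,90],"rot":[0,0,0]},{"xyz":[-90,0,90],"rot":[0,0,0]},{"xyz":[-90,0,90],"rot":[0,0,0]}]'
python3 - <<'E'
from h import *
m=ctrl.camera_model('wrist'); w=ctrl.get_image('wrist')[:,:,::-1].copy(); cv2.imwrite('pics/w6.png',w)
hsv=cv2.cvtColor(w,cv2.COLOR_BGR2HSV)
print("pred",proj('wrist',[497,-338,84],m))
for q in blobs((hsv[...,1]<50)&(hsv[...,2]>165),300): print(q, plane('wrist',q[0],84,m).round(1))
to((497,-338,56,-.14))
E
```

```text
t: 16.87
ee_pos: [506.2, -250.2, 287.4]
orientation: [-2.359, -2.07, 0.002]
ft_force: [0.8, -0.5, -0.4]
width: 87.8
grasp_force: 0.0
t: 17.45
ee_pos: [495.8, -337.0, 198.8]
orientation: [-2.358, -2.071, 0.001]
ft_force: [0.7, 0.5, 0.9]
width: 88.1
grasp_force: 0.0
pred [322.0870038  239.69780146]
(497, -338, 56, -0.14) xyz [ -0.6   0.4 144.2] rot [ 0.    -0.     0.011]
```

View pics/w6.png

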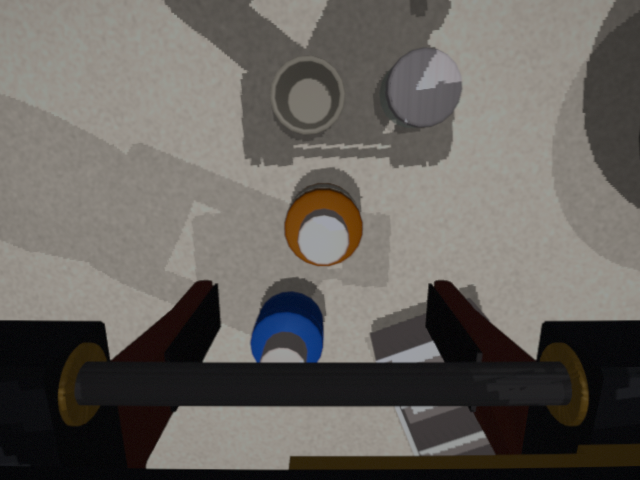

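The amber cap sits at (324,240), where predicted. The blue bottle at (285,330) is clear. Grasping.

```bash
python3 -m inch '[{"xyz":[0,1,30],"rot":[0,0,0]},{"xyz":[0,1,60],"rot":[0,0,0]},{"xyz":[0,1,90],"rot":[0,0,0]},{"xyz":[0,1,115],"rot":[0,0,0]},{"xyz":[0,1,132],"rot":[0,0,0]},{"xyz":[0,1,142],"rot":[0,0,0]},{"xyz":[0,1,142],"rot":[0,0,0]},{"xyz":[0,1,142],"rot":[0,0,0]}]'
python3 -m inch '[{"xyz":[0,0,0],"rot":[0,0,0]},{"xyz":[0,0,0],"rot":[0,0,0]},{"xyz":[0,0,0],"rot":[0,0,0]},{"xyz":[0,0,0],"rot":[0,0,0]},{"xyz":[0,0,0],"rot":[0,0,0]},{"xyz":[0,0,0],"rot":[0,0,0]},{"xyz":[0,0,0],"rot":[0,0,0]},{"xyz":[0,0,0],"rot":[0,0,0]},{"xyz":[0,0,0],"rot":[0,0,0]},{"xyz":[0,0,0],"rot":[0,0,0]}]' 255
python3 -m inch '[{"xyz":[0,0,-20],"rot":[0,0,0]},{"xyz":[0,0,-45],"rot":[0,0,0]},{"xyz":[0,0,-80],"rot":[0,0,0]},{"xyz":[0,0,-115],"rot":[0,0,0]},{"xyz":[0,0,-150],"rot":[0,0,0]},{"xyz":[0,0,-185],"rot":[0,0,0]},{"xyz":[0,0,-220],"rot":[0,0,0]},{"xyz":[0,0,-250],"rot":[0,0,0]},{"xyz":[0,0,-270],"rot":[0,0,0]},{"xyz":[0,0,-270],"rot":[0,0,0]},{"xyz":[0,0,-270],"rot":[0,0,0]}]'
python3 - <<'E'
from h import *
to((*sh(0,-38),324,-.14))
E
```

```text
t: 18.17
ee_pos: [498.2, -338.1, 58.9]
orientation: [2.359, 2.072, 0.001]
ft_force: [0.7, 0.6, 0.3]
width: 87.5
grasp_force: 0.0
t: 19.0
ee_pos: [496.9, -337.9, 57.7]
orientation: [-2.361, -2.072, 0.0]
ft_force: [-0.6, 0.3, 0.3]
width: 35.4
grasp_force: 30.0
t: 19.92
ee_pos: [497.3, -338.0, 327.9]
orientation: [2.36, 2.072, 0.0]
ft_force: [0.3, -0.2, -2.8]
width: 35.3
grasp_force: 30.0
(np.float64(549.197361643519), np.float64(140.6717921439198), 324, -0.14) xyz [481.4 -10.5   3.6] rot [0.001 0.001 0.01 ]
```

```bash
python3 -m inch '[{"xyz":[12,0,0],"rot":[0,0,0]},{"xyz":[37,-1,0],"rot":[0,0,0]},{"xyz":[74,-2,0],"rot":[0,0,0]},{"xyz":[112,-3,0],"rot":[0,0,0]},{"xyz":[150,-3,0],"rot":[0,0,0]},{"xyz":[188,-4,0],"rot":[0,0,0]},{"xyz":[226,-5,0],"rot":[0,0,0]},{"xyz":[264,-6,0],"rot":[0,0,0]},{"xyz":[302,-7,0],"rot":[0,0,0]},{"xyz":[340,-8,0],"rot":[0,0,0]},{"xyz":[366,-8,0],"rot":[0,0,0]},{"xyz":[380,-8,0],"rot":[0,0,0]}]'
python3 -m inch '[{"xyz":[12,0,0],"rot":[0,0,0]},{"xyz":[37,0,0],"rot":[0,0,0]},{"xyz":[65,-1,0],"rot":[0,0,0]},{"xyz":[87,-1,0],"rot":[0,0,0]},{"xyz":[97,-2,0],"rot":[0,0,0]},{"xyz":[100,-2,0],"rot":[0,0,0]},{"xyz":[100,-2,0],"rot":[0,0,0]},{"xyz":[100,-2,0],"rot":[0,0,0]}]'
python3 - <<'E'
from h import *
m=ctrl.camera_model('wrist'); w=ctrl.get_image('wrist')[:,:,::-1].copy(); cv2.imwrite('pics/w7.png',w)
print(proj('wrist',[*sh(0,38),134],m).round())
to((*sh(0,-38),324,-.14),(*sh(0,-38),108,-.14))
E
```

```text
t: 20.92
ee_pos: [536.9, 43.6, 325.1]
orientation: [-2.356, -2.073, 0.005]
ft_force: [-0.8, -0.6, -2.2]
width: 35.7
grasp_force: 30.0
t: 21.58
ee_pos: [549.1, 138.4, 327.1]
orientation: [-2.361, -2.072, 0.002]
ft_force: [-1.3, 0.7, -2.5]
width: 35.2
grasp_force: 30.0
[321. 123.]
(np.float64(549.197361643519), np.float64(140.6717921439198), 324, -0.14) xyz [ 2.4 -0.3  3.3] rot [-0.001  0.001  0.009]
(np.float64(549.197361643519), np.float64(140.6717921439198), 108, -0.14) xyz [ 2.600e+00 -1.000e-01  2.193e+02] rot [-0.001  0.001  0.009]
```

View pics/w7.png

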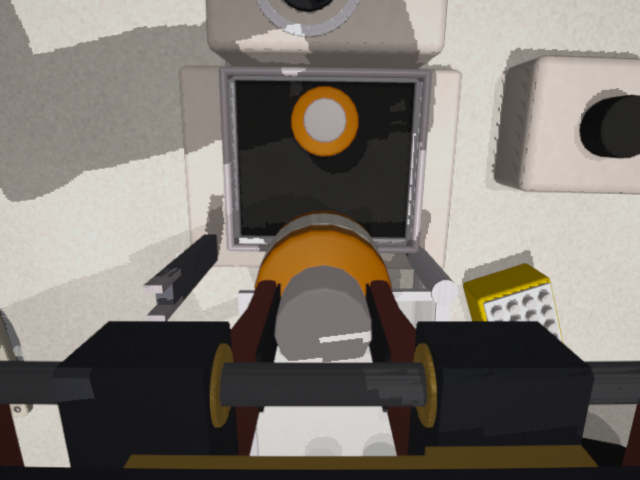

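Bottle A stands on the mat with its cap at (325,120). Next I lower B.

```bash
python3 -m inch '[{"xyz":[2,0,20],"rot":[0,0,0]},{"xyz":[2,0,50],"rot":[0,0,0]},{"xyz":[2,0,85],"rot":[0,0,0]},{"xyz":[2,0,120],"rot":[0,0,0]},{"xyz":[2,0,150],"rot":[0,0,0]},{"xyz":[2,0,175],"rot":[0,0,0]},{"xyz":[2,0,193],"rot":[0,0,0]},{"xyz":[2,0,205],"rot":[0,0,0]},{"xyz":[2,0,212],"rot":[0,0,0]},{"xyz":[2,0,215],"rot":[0,0,0]},{"xyz":[2,0,217],"rot":[0,0,0]},{"xyz":[2,0,218],"rot":[0,0,0]}]'
python3 -m inch '[{"xyz":[0,0,0.7],"rot":[0,0,0]},{"xyz":[0,0,1.4],"rot":[0,0,0]},{"xyz":[0,0,2.1],"rot":[0,0,0]},{"xyz":[0,0,2.8],"rot":[0,0,0]},{"xyz":[0,0,2.8],"rot":[0,0,0]},{"xyz":[0,0,2.8],"rot":[0,0,0]}]'
```

```text
t: 22.63
ee_pos: [550.5, 141.2, 110.6]
orientation: [2.361, 2.072, 0.002]
ft_force: [-0.4, -0.0, -1.1]
width: 35.7
grasp_force: 30.0
t: 23.13
ee_pos: [550.0, 141.4, 107.6]
orientation: [2.361, 2.072, 0.001]
ft_force: [-0.3, 0.2, 4.0]
width: 35.4
grasp_force: 30.0
```

```bash
python3 -m inch '[{"xyz":[0,0,0],"rot":[0,0,0]},{"xyz":[0,0,0],"rot":[0,0,0]},{"xyz":[0,0,0],"rot":[0,0,0]},{"xyz":[0,0,0],"rot":[0,0,0]},{"xyz":[0,0,0],"rot":[0,0,0]},{"xyz":[0,0,-20],"rot":[0,0,0]},{"xyz":[0,0,-60],"rot":[0,0,0]},{"xyz":[0,0,-100],"rot":[0,0,0]},{"xyz":[0,0,-140],"rot":[0,0,0]},{"xyz":[0,0,-180],"rot":[0,0,0]},{"xyz":[0,0,-200],"rot":[0,0,0]},{"xyz":[0,0,-200],"rot":[0,0,0]}]' 0
python3 - <<'E'
from h import *
to((620,-98,305,-.11))
E
```

```text
t: 24.13
ee_pos: [552.4, 141.9, 312.8]
orientation: [2.358, 2.069, 0.014]
ft_force: [0.4, -0.2, -0.3]
width: 87.8
grasp_force: 0.0
(620, -98, 305, -0.11) xyz [-229.2   98.1    7.9] rot [ 0.009 -0.003 -0.02 ]
```

```bash
python3 -m inch '[{"xyz":[-33,14,1],"rot":[0,0,0]},{"xyz":[-66,28,2],"rot":[0,0,0]},{"xyz":[-99,42,3],"rot":[0,0,0]},{"xyz":[-132,56,4],"rot":[0,0,0]},{"xyz":[-165,70,5],"rot":[0,0,0]},{"xyz":[-198,85,6],"rot":[0,0,-0.02]},{"xyz":[-220,94,7],"rot":[0,0,-0.02]},{"xyz":[-229,98,8],"rot":[0,0,-0.02]},{"xyz":[-229,98,8],"rot":[0,0,-0.02]},{"xyz":[-229,98,8],"rot":[0,0,-0.02]}]'
python3 - <<'E'
from h import *
m=ctrl.camera_model('wrist'); w=ctrl.get_image('wrist')[:,:,::-1].copy(); cv2.imwrite('pics/w8.png',w)
print("pred ball",proj('wrist',[620,-98,228],m).round(), "caps",[proj('wrist',[*sh(0,y),134],m).round() for y in(38,-38)])
for q in blobs(cv2.cvtColor(w,cv2.COLOR_BGR2GRAY)[150:330,220:430]<45,300): print((q[0][0]+220,q[0][1]+150),q,plane('wrist',(q[0][0]+220,q[0][1]+150),228,m).round(1))
to((620,-98,209,-.11))
E
```

```text
t: 24.97
ee_pos: [616.6, -98.0, 297.9]
orientation: [-2.34, -2.094, 0.001]
ft_force: [-0.5, 0.4, 0.6]
width: 87.9
grasp_force: 0.0
pred ball [325. 256.] caps [array([ 179., -241.]), array([ 183., -108.])]
(328.7, 256.0) ([108.7, 106.0], 1942, [84, 81, 50, 51]) [622.  -98.1 228. ]
(620, -98, 209, -0.11) xyz [-0.3  3.5 89.2] rot [-0.002 -0.001  0.   ]
```

View pics/w8.png

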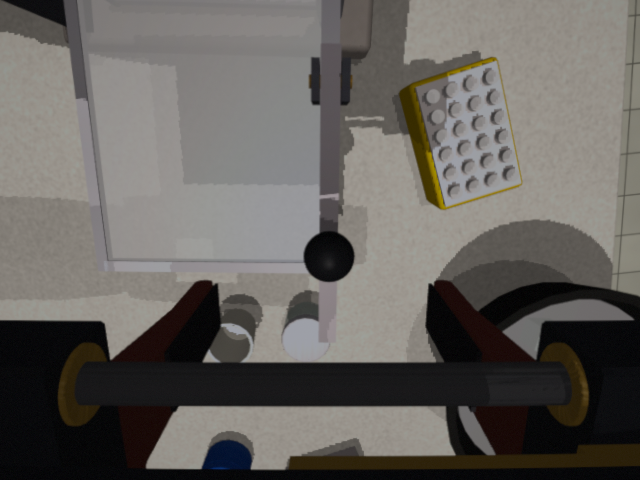

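The ball is at (329,256), which is (622,-98). I check the bottles from above while descending to grip.

```bash
python3 -m inch '[{"xyz":[0,4,20],"rot":[0,0,0]},{"xyz":[0,5,40],"rot":[0,0,0]},{"xyz":[0,5,60],"rot":[0,0,0]},{"xyz":[0,5,75],"rot":[0,0,0]},{"xyz":[0,5,85],"rot":[0,0,0]},{"xyz":[0,5,89],"rot":[0,0,0]},{"xyz":[0,5,89],"rot":[0,0,0]},{"xyz":[0,5,89],"rot":[0,0,0]}]'
python3 -m inch '[{"xyz":[0,0,0],"rot":[0,0,0]},{"xyz":[0,0,0],"rot":[0,0,0]},{"xyz":[0,0,0],"rot":[0,0,0]},{"xyz":[0,0,0],"rot":[0,0,0]},{"xyz":[0,0,0],"rot":[0,0,0]},{"xyz":[0,0,0],"rot":[0,0,0]},{"xyz":[0,0,0],"rot":[0,0,0]},{"xyz":[0,0,0],"rot":[0,0,0]},{"xyz":[0,0,0],"rot":[0,0,0]},{"xyz":[0,0,0],"rot":[0,0,0]}]' 255
python3 - <<'E'
from h import *
t=ctrl.get_image("top")[:,:,::-1].copy(); s=ctrl.get_image("scene")[:,:,::-1].copy(); cv2.imwrite("pics/t9.png",t); cv2.imwrite("pics/s9.png",s)
hsv=cv2.cvtColor(t,cv2.COLOR_BGR2HSV)
print(blobs((hsv[...,1]>110)&(hsv[...,0]<16)&(hsv[...,2]>50),60))
for q in blobs(((hsv[...,1]<60)&(hsv[...,2]>120))[190:272,212:280],20):
    P=plane("top",(q[0][0]+212,q[0][1]+190),134); d=P[:2]-O; print(q,"local",(d@U).round(1),(d@V).round(1))
B=np.array([472.,94.,209.]); H=B[:2]+170*U
d=ctrl.get_obs()['ee_pos'][:2]-H; print("ball r",np.linalg.norm(d),"theta",np.arctan2(d@V,d@U)+np.pi)
cv2.imwrite("pics/c9.png",cv2.resize(s[200:440,290:560],(675,600)))
E
```

```text
t: 25.68
ee_pos: [622.6, -98.5, 210.7]
orientation: [2.339, 2.096, 0.001]
ft_force: [-0.2, 0.1, -0.3]
width: 87.9
grasp_force: 0.0
t: 26.52
ee_pos: [622.0, -99.1, 209.9]
orientation: [-2.34, -2.096, 0.001]
ft_force: [-0.8, -0.0, 0.8]
width: 28.9
grasp_force: 30.0
[([105.6, 163.3], 180, [98, 157, 16, 14]), ([231.2, 229.2], 273, [217, 215, 25, 27]), ([261.3, 234.0], 311, [247, 220, 27, 26])]
([27.6, 10.8], 505, [0, 0, 68, 53]) local 64.1 16.7
([13.2, 35.6], 195, [6, 28, 16, 16]) local -0.2 39.5
([45.8, 40.9], 188, [39, 34, 15, 15]) local -0.5 -38.8
([13.4, 78.6], 176, [0, 74, 34, 8]) local -100.4 20.4
ball r 170.4041069821237 theta 1.6030722782422966
```

View pics/c9.png

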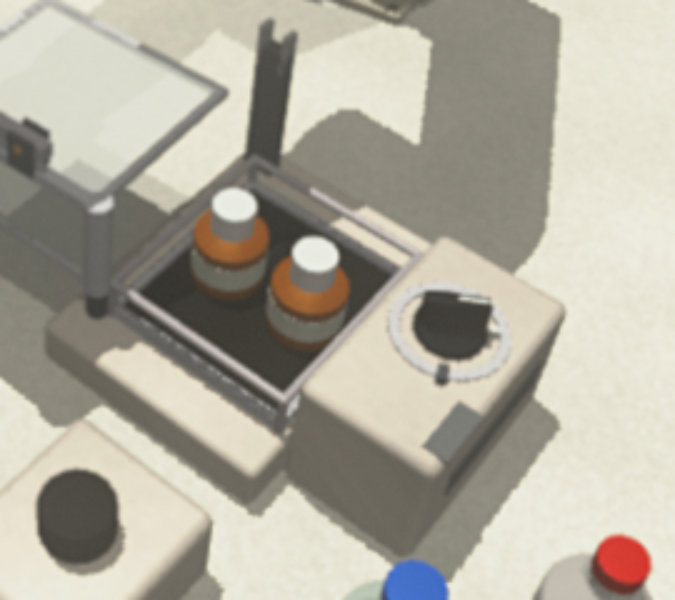

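Both bottles stand upright on the mat, caps at crop (234,205) and (314,255), local (0,±39). Now I lift the bar and swing the guard shut.

```bash
python3 -m inch '[{"xyz":[3,0,-5],"rot":[0,0,0]},{"xyz":[5,0,-10],"rot":[0,0,0]},{"xyz":[7,0,-14],"rot":[0,0,0]},{"xyz":[10,0,-19],"rot":[0,0,0]},{"xyz":[13,0,-23],"rot":[0,0,0]},{"xyz":[15,0,-28],"rot":[0,0,0]},{"xyz":[19,0,-32],"rot":[0,0,0]},{"xyz":[22,0,-36],"rot":[0,0,0]},{"xyz":[22,0,-36],"rot":[0,0,0]},{"xyz":[22,0,-36],"rot":[0,0,0]}]'
cat >> h.py <<'E'
H=np.array([472.,94.])+170*U
def guard(phi,th):
    al=100*np.cos(phi)-34*np.sin(phi); up=34*np.cos(phi)+100*np.sin(phi); r=70+al
    c,s=np.cos(th),np.sin(th); d=r*np.array([-c,-s]); p=H+d[0]*U+d[1]*V
    return (*p.round(1),round(209.8-34+up,1),round(-1.71+th,2))
E
python3 - <<'E'
from h import *
to(*[guard(.4,t) for t in np.arange(1.6,.79,-.1)])
E
```

```text
t: 27.45
ee_pos: [624.8, -76.6, 246.1]
orientation: [2.339, 2.097, 0.001]
ft_force: [1.0, 0.3, -2.7]
width: 28.6
grasp_force: 30.0
(np.float64(623.9), np.float64(-77.7), np.float64(246.1), np.float64(-0.11)) xyz [-1.2 -0.8 -0. ] rot [ 0.001 -0.     0.001]
(np.float64(609.2), np.float64(-75.3), np.float64(246.1), np.float64(-0.21)) xyz [ -0.4 -15.7  -0. ] rot [ 0.001 -0.     0.101]
(np.float64(594.8), np.float64(-71.5), np.float64(246.1), np.float64(-0.31)) xyz [  1.8 -30.4  -0. ] rot [ 0.    -0.     0.201]
(np.float64(580.9), np.float64(-66.2), np.float64(246.1), np.float64(-0.41)) xyz [  5.6 -44.8  -0. ] rot [ 0.    -0.     0.301]
(np.float64(567.6), np.float64(-59.6), np.float64(246.1), np.float64(-0.51)) xyz [ 10.7 -58.7  -0. ] rot [ 0.    -0.     0.401]
(np.float64(555.0), np.float64(-51.7), np.float64(246.1), np.float64(-0.61)) xyz [ 17.2 -72.1  -0. ] rot [ 0.    -0.     0.501]
(np.float64(543.2), np.float64(-42.5), np.float64(246.1), np.float64(-0.71)) xyz [ 25.  -84.9  -0. ] rot [ 0.    -0.     0.601]
(np.float64(532.4), np.float64(-32.3), np.float64(246.1), np.float64(-0.81)) xyz [ 34.  -96.7  -0. ] rot [ 0.    -0.     0.701]
(np.float64(522.7), np.float64(-21.0), np.float64(246.1), np.float64(-0.91)) xyz [  44.2 -107.6   -0. ] rot [ 0.    -0.     0.801]
```

```bash
python3 -m inch '[{"xyz":[-1,-8,0],"rot":[0,0,0.05]},{"xyz":[0,-16,0],"rot":[0,0,0.1]},{"xyz":[2,-30,0],"rot":[0,0,0.2]},{"xyz":[6,-45,0],"rot":[0,0,0.3]},{"xyz":[11,-59,0],"rot":[0,0,0.4]},{"xyz":[17,-72,0],"rot":[0,0,0.5]},{"xyz":[25,-85,0],"rot":[0,0,0.6]},{"xyz":[34,-97,0],"rot":[0,0,0.7]},{"xyz":[39,-102,0],"rot":[0,0,0.75]},{"xyz":[44,-108,0],"rot":[0,0,0.8]},{"xyz":[44,-108,0],"rot":[0,0,0.8]}]'
python3 - <<'E'
from h import *
to(*[guard(.4,t) for t in np.arange(.8,-.01,-.1)],guard(.4,-.03))
E
```

```text
t: 28.37
ee_pos: [522.1, -19.9, 245.5]
orientation: [-2.972, -1.015, -0.003]
ft_force: [4.7, 4.1, -8.1]
width: 28.5
grasp_force: 30.0
(np.float64(522.7), np.float64(-21.0), np.float64(246.1), np.float64(-0.91)) xyz [-0.2  1.2 -0.6] rot [-0.001 -0.002 -0.003]
(np.float64(514.2), np.float64(-8.8), np.float64(246.1), np.float64(-1.01)) xyz [  0.5 -13.6  -0.6] rot [-0.001 -0.002  0.097]
(np.float64(506.9), np.float64(4.2), np.float64(246.1), np.float64(-1.11)) xyz [  2.7 -28.4  -0.6] rot [-0.001 -0.002  0.197]
(np.float64(501.0), np.float64(17.8), np.float64(246.1), np.float64(-1.21)) xyz [  6.4 -42.7  -0.5] rot [-0.001 -0.002  0.297]
(np.float64(496.5), np.float64(32.0), np.float64(246.1), np.float64(-1.31)) xyz [ 11.5 -56.7  -0.5] rot [-0.001 -0.002  0.397]
(np.float64(493.4), np.float64(46.6), np.float64(246.1), np.float64(-1.41)) xyz [ 18.  -70.2  -0.5] rot [-0.001 -0.002  0.497]
(np.float64(491.7), np.float64(61.4), np.float64(246.1), np.float64(-1.51)) xyz [ 25.7 -82.9  -0.5] rot [-0.001 -0.002  0.597]
(np.float64(491.6), np.float64(76.2), np.float64(246.1), np.float64(-1.61)) xyz [ 34.6 -94.7  -0.4] rot [-0.002 -0.002  0.697]
(np.float64(492.9), np.float64(91.1), np.float64(246.1), np.float64(-1.71)) xyz [  44.8 -105.7   -0.4] rot [-0.002 -0.002  0.797]
(np.float64(493.6), np.float64(95.5), np.float64(246.1), -1.74) xyz [  48.  -108.7   -0.4] rot [-0.002 -0.002  0.827]
```

```bash
python3 -m inch '[{"xyz":[0,-7,0],"rot":[0,0,0.05]},{"xyz":[0,-14,0],"rot":[0,0,0.1]},{"xyz":[1,-21,0],"rot":[0,0,0.15]},{"xyz":[3,-28,0],"rot":[0,0,0.2]},{"xyz":[5,-36,0],"rot":[0,0,0.25]},{"xyz":[6,-43,0],"rot":[0,0,0.3]},{"xyz":[9,-50,0],"rot":[0,0,0.35]},{"xyz":[12,-57,0],"rot":[0,0,0.4]},{"xyz":[12,-57,0],"rot":[0,0,0.4]},{"xyz":[12,-57,0],"rot":[0,0,0.4]}]'
python3 - <<'E'
from h import *
to(*[guard(.4,t) for t in np.arange(.4,-.01,-.1)],guard(.4,-.03))
E
```

```text
t: 29.2
ee_pos: [496.9, 31.2, 245.9]
orientation: [-3.114, -0.412, -0.001]
ft_force: [2.8, 1.9, -4.6]
width: 28.6
grasp_force: 30.0
(np.float64(496.5), np.float64(32.0), np.float64(246.1), np.float64(-1.31)) xyz [-0.2 -0.9 -0.2] rot [-0.    -0.001  0.002]
(np.float64(493.4), np.float64(46.6), np.float64(246.1), np.float64(-1.41)) xyz [  0.6 -15.8  -0.2] rot [-0.    -0.001  0.102]
(np.float64(491.7), np.float64(61.4), np.float64(246.1), np.float64(-1.51)) xyz [  2.8 -30.5  -0.2] rot [-0.    -0.001  0.202]
(np.float64(491.6), np.float64(76.2), np.float64(246.1), np.float64(-1.61)) xyz [  6.6 -44.8  -0.2] rot [-0.    -0.001  0.302]
(np.float64(492.9), np.float64(91.1), np.float64(246.1), np.float64(-1.71)) xyz [ 11.7 -58.9  -0.2] rot [-0.001 -0.001  0.402]
(np.float64(493.6), np.float64(95.5), np.float64(246.1), -1.74) xyz [ 13.5 -62.9  -0.2] rot [-0.001 -0.001  0.432]
```

```bash
python3 -m inch '[{"xyz":[0,-8,0],"rot":[0,0,0.05]},{"xyz":[1,-16,0],"rot":[0,0,0.1]},{"xyz":[2,-23,0],"rot":[0,0,0.15]},{"xyz":[3,-30,0],"rot":[0,0,0.2]},{"xyz":[5,-38,0],"rot":[0,0,0.25]},{"xyz":[7,-45,0],"rot":[0,0,0.3]},{"xyz":[9,-52,0],"rot":[0,0,0.35]},{"xyz":[11,-56,0],"rot":[0,0,0.38]},{"xyz":[12,-59,0],"rot":[0,0,0.4]},{"xyz":[12,-60,0],"rot":[0,0,0.4]},{"xyz":[12,-60,0],"rot":[0,0,0.4]}]'
python3 - <<'E'
from h import *
to(*[guard(f,0) for f in (.4,.3,.2,.1,0)])
E
```

```text
t: 30.12
ee_pos: [492.9, 91.5, 245.9]
orientation: [3.134, -0.216, 0.0]
ft_force: [1.4, 0.1, -3.6]
width: 29.2
grasp_force: 30.0
(np.float64(492.9), np.float64(91.1), np.float64(246.1), -1.71) xyz [ 0.1  0.4 -0.2] rot [ 0.    -0.     0.001]
(np.float64(486.4), np.float64(92.0), np.float64(237.8), -1.71) xyz [-6.5  0.4  8.1] rot [ 0.    -0.     0.001]
(np.float64(480.7), np.float64(92.8), np.float64(229.0), -1.71) xyz [-12.2   0.4  16.9] rot [ 0.    -0.     0.001]
(np.float64(475.9), np.float64(93.5), np.float64(219.6), -1.71) xyz [-17.1   0.3  26.3] rot [ 0.    -0.     0.001]
(np.float64(472.0), np.float64(94.0), np.float64(209.8), -1.71) xyz [-21.    0.4  36.1] rot [ 0.    -0.     0.001]
```

```bash
python3 -m inch '[{"xyz":[0,-2,0],"rot":[0,0,0]},{"xyz":[-3,-2,4],"rot":[0,0,0]},{"xyz":[-6,-2,8],"rot":[0,0,0]},{"xyz":[-9,-2,13],"rot":[0,0,0]},{"xyz":[-12,-2,17],"rot":[0,0,0]},{"xyz":[-12,-2,17],"rot":[0,0,0]},{"xyz":[-12,-2,17],"rot":[0,0,0]}]'
python3 -m inch '[{"xyz":[-3,0,4],"rot":[0,0,0]},{"xyz":[-5,0,9],"rot":[0,0,0]},{"xyz":[-7,0,14],"rot":[0,0,0]},{"xyz":[-9,0,19],"rot":[0,0,0]},{"xyz":[-9,0,19],"rot":[0,0,0]},{"xyz":[-9,0,19],"rot":[0,0,0]}]'
```

```text
t: 30.7
ee_pos: [480.8, 94.5, 228.8]
orientation: [3.132, -0.217, -0.001]
ft_force: [-1.1, -5.5, -0.3]
width: 28.7
grasp_force: 30.0
t: 31.2
ee_pos: [472.0, 95.7, 210.0]
orientation: [3.133, -0.217, -0.0]
ft_force: [-0.1, -5.3, -1.4]
width: 28.6
grasp_force: 30.0
```

```bash
python3 -m inch '[{"xyz":[0,0,0],"rot":[0,0,0]},{"xyz":[0,0,0],"rot":[0,0,0]},{"xyz":[0,0,0],"rot":[0,0,0]},{"xyz":[0,0,0],"rot":[0,0,0]},{"xyz":[0,0,-10],"rot":[0,0,0]},{"xyz":[0,0,-30],"rot":[0,0,0]},{"xyz":[0,0,-70],"rot":[0,0,0]},{"xyz":[0,0,-110],"rot":[0,0,0]},{"xyz":[0,0,-110],"rot":[0,0,0]},{"xyz":[0,0,-110],"rot":[0,0,0]}]' 0
python3 - <<'E'
from h import *
s=ctrl.get_image("scene")[:,:,::-1].copy(); m=ctrl.camera_model('wrist'); w=ctrl.get_image('wrist')[:,:,::-1].copy()
a=cv2.resize(s[190:410,300:530],(627,600)); cv2.imwrite("pics/c10.png",a); cv2.imwrite("pics/w10.png",w)
q=[q for q in blobs(cv2.cvtColor(w,cv2.COLOR_BGR2GRAY)[200:330,250:400]<45,300)]; print(q,proj('wrist',[472,95,229],m))
t=ctrl.get_image("top"); cv2.imwrite("pics/t10.png",t[:,:,::-1])
to((560,329,280,-.14),(560,329,280,.1),(560,329,280,-.3))
print(ctrl.get_obs()['qpos'])
E
```

```text
t: 32.03
ee_pos: [473.7, 97.1, 323.1]
orientation: [-3.132, 0.218, -0.009]
ft_force: [0.8, 0.2, -1.1]
width: 87.5
grasp_force: 0.0
[([74.9, 58.7], 2247, [53, 25, 45, 85])] [325.16621019 251.27513881]
(560, 329, 280, -0.14) xyz [  55.6 -242.4   38.9] rot [-1.00e-03  2.00e-03 -1.57e+00]
(560, 329, 280, 0.1) xyz [  55.6 -242.4   38.9] rot [-1.00e-03  2.00e-03 -1.81e+00]
(560, 329, 280, -0.3) xyz [  55.6 -242.4   38.9] rot [-1.00e-03  2.00e-03 -1.41e+00]
[1.77448653e-01 9.86162739e-02 1.83373932e+00 6.25801361e-05
 1.21100906e+00 1.88731543e+00]
```

View pics/c10.png

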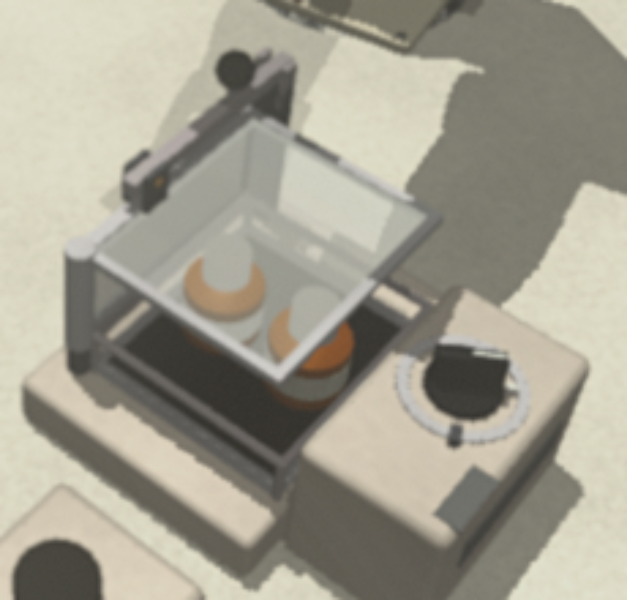

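The guard is shut and the bar is down between the prongs; the ball is at crop (236,70) and both bottles are upright under the roof. Next is the dial, at crop (465,378).

```bash
python3 -m inch '[{"xyz":[6,-27,0],"rot":[0,0,-0.12]},{"xyz":[12,-54,0],"rot":[0,0,-0.24]},{"xyz":[18,-81,0],"rot":[0,0,-0.36]},{"xyz":[25,-108,0],"rot":[0,0,-0.48]},{"xyz":[31,-135,5],"rot":[0,0,-0.6]},{"xyz":[37,-162,10],"rot":[0,0,-0.72]},{"xyz":[43,-189,15],"rot":[0,0,-0.84]},{"xyz":[50,-216,20],"rot":[0,0,-0.96]},{"xyz":[56,-242,25],"rot":[0,0,-1.08]},{"xyz":[56,-242,30],"rot":[0,0,-1.2]},{"xyz":[56,-242,35],"rot":[0,0,-1.32]},{"xyz":[56,-242,39],"rot":[0,0,-1.44]}]'
python3 -m inch '[{"xyz":[0,0,10],"rot":[0,0,-0.12]},{"xyz":[0,0,20],"rot":[0,0,-0.24]},{"xyz":[0,0,30],"rot":[0,0,-0.36]},{"xyz":[0,0,30],"rot":[0,0,-0.36]},{"xyz":[0,0,30],"rot":[0,0,-0.36]}]'
python3 - <<'E'
from h import *
m=ctrl.camera_model('wrist'); w=ctrl.get_image('wrist')[:,:,::-1].copy()
np.save('m.npy',m,allow_pickle=True)
p=proj('wrist',[560.4,329.3,124],m); print(p)
cv2.imwrite("pics/w11.png",w); x0,y0=int(p[0])-120,int(p[1])-110; print(x0,y0)
cv2.imwrite("pics/c11.png",cv2.resize(w[y0:y0+180,x0:x0+240],(800,600),interpolation=cv2.INTER_CUBIC))
to((560.4,329.3,131,0.09)); print(ctrl.get_obs()['qpos'])
E
```

```text
t: 33.18
ee_pos: [560.1, 328.7, 277.9]
orientation: [-2.493, -1.91, 0.007]
ft_force: [-0.3, 0.1, 0.5]
width: 87.6
grasp_force: 0.0
t: 33.6
ee_pos: [560.3, 328.1, 249.0]
orientation: [-2.123, -2.314, 0.006]
ft_force: [-0.0, -0.5, 0.7]
width: 87.7
grasp_force: 0.0
[320.96489037 232.37772316]
200 122
(560.4, 329.3, 131, 0.09) xyz [ 1.00e+00 -1.00e-01  1.19e+02] rot [-0.002  0.001 -0.004]
[5.11401479e-01 4.33065921e-01 1.54659810e+00 2.25491461e-05
 1.16401499e+00 4.25225149e-01]
```

View pics/c11.png

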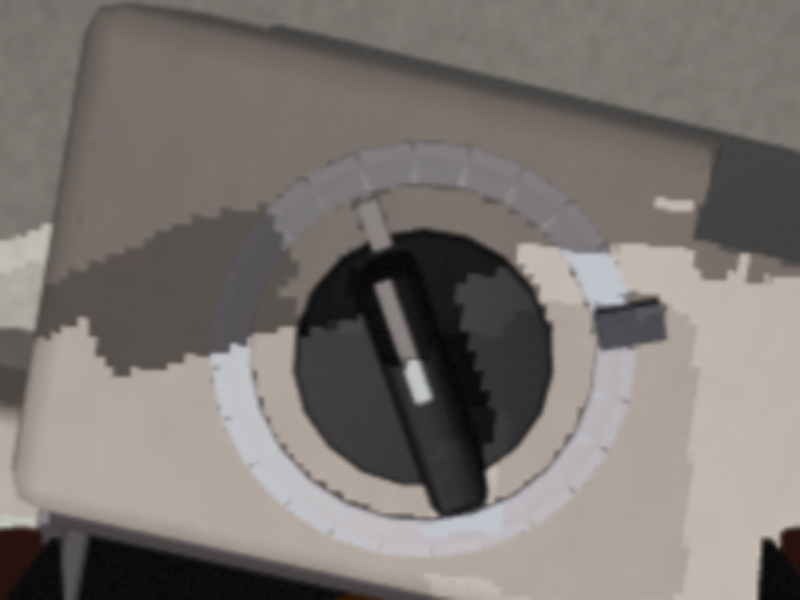

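```bash
python3 - <<'E'
from h import *
m=np.load('m.npy',allow_pickle=True).item()
f=lambda x,y,z:plane('wrist',(200+(x+.5)/3.3333-.5,122+(y+.5)/3.3333-.5),z,m)[:2]
c=f(424,349,123); p=f(370,202,125); t=f(599,328,125); tc=f(632,325,129)
a=lambda v:np.arctan2(v[1],v[0])
print("c",c,"tip r",np.linalg.norm(p-c),"ang",a(p-c),"tab in r",np.linalg.norm(t-c),a(t-c),"tab c",np.linalg.norm(tc-c),a(tc-c))
b1,b2=f(388,262,158),f(464,500,158); print("bar",a(b1-b2),np.linalg.norm(b1-b2),(b1+b2)/2)
to((*c,131,a(p-c)-np.pi/2))
E
```

```text
c [564.2146367  333.83049805] tip r 33.49228794196578 ang 2.000806628038557 tab in r 37.345408958690285 0.22210934041717864 tab c 43.80613620211919 0.23590819372403019
bar 1.9614803892913406 48.56365849401748 [564.42954764 334.89081998]
(np.float64(564.2146367004152), np.float64(333.83049804571885), 131, np.float64(0.43001030124366046)) xyz [  5.2   4.1 119. ] rot [-0.002  0.001 -0.344]
```

```bash
python3 -m inch '[{"xyz":[4,3,0],"rot":[0,0,-0.12]},{"xyz":[4.5,3.5,10],"rot":[0,0,-0.24]},{"xyz":[4.5,3.5,25],"rot":[0,0,-0.31]},{"xyz":[4.5,3.5,40],"rot":[0,0,-0.31]},{"xyz":[4.5,3.5,60],"rot":[0,0,-0.31]},{"xyz":[4.5,3.5,60],"rot":[0,0,-0.31]},{"xyz":[4.5,3.5,60],"rot":[0,0,-0.31]}]' 139
python3 - <<'E'
from h import *
to((563.7,333.3,134,.4)); m=ctrl.camera_model('wrist'); cv2.imwrite('pics/w12.png',cv2.resize(ctrl.get_image('wrist')[:,:,::-1],(640,480)))
print(proj('wrist',[563.7,333.3,158],m))
E
```

```text
t: 34.23
ee_pos: [563.9, 333.1, 190.5]
orientation: [-1.738, -2.616, 0.003]
ft_force: [-0.1, 0.1, -0.3]
width: 45.0
grasp_force: 0.0
(563.7, 333.3, 134, 0.4) xyz [ 0.2  0.  56.5] rot [-0.002  0.    -0.002]
[319.51184629 276.21641481]
```

View pics/w12.png

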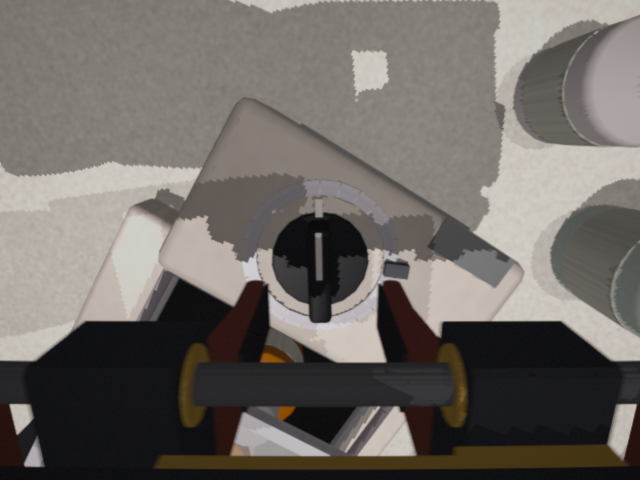

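The bar stands vertical at (319,275), centred between the fingers. I narrow the opening so the fingers clear the tab at (396,269), then descend and grip.

```bash
python3 -m inch '[{"xyz":[0,0,0],"rot":[0,0,0]},{"xyz":[0,0,0],"rot":[0,0,0]},{"xyz":[0,0,10],"rot":[0,0,0]},{"xyz":[0,0,22],"rot":[0,0,0]},{"xyz":[0,0,34],"rot":[0,0,0]},{"xyz":[0,0,44],"rot":[0,0,0]},{"xyz":[0,0,51],"rot":[0,0,0]},{"xyz":[0,0,56],"rot":[0,0,0]},{"xyz":[0,0,56],"rot":[0,0,0]},{"xyz":[0,0,56],"rot":[0,0,0]}]' 175
python3 -m inch '[{"xyz":[0,0,0],"rot":[0,0,0]},{"xyz":[0,0,0],"rot":[0,0,0]},{"xyz":[0,0,0],"rot":[0,0,0]},{"xyz":[0,0,0],"rot":[0,0,0]},{"xyz":[0,0,0],"rot":[0,0,0]},{"xyz":[0,0,0],"rot":[0,0,0]}]' 255
python3 -c "
from h import *
o=ctrl.get_obs(); print(o['moment'],o['qpos'],o['ee_pos'])"
```

```text
t: 35.12
ee_pos: [564.3, 333.4, 134.6]
orientation: [-1.736, -2.618, 0.001]
ft_force: [0.3, -0.7, -0.4]
width: 27.4
grasp_force: 0.0
t: 35.62
ee_pos: [562.0, 332.5, 135.3]
orientation: [-1.734, -2.616, 0.007]
ft_force: [-8.0, -3.3, 6.7]
width: 12.1
grasp_force: 30.0
[-0.59644407  1.45652692  0.016731  ] [5.15818831e-01 5.67013910e-01 1.61694725e+00 5.33003298e-04
 9.62556836e-01 1.15457405e-01] [562.00798852 332.50716589 135.31769768]
```

```bash
python3 -m inch '[{"xyz":[0,-2,0],"rot":[0,0,0.05]},{"xyz":[0,-2,0],"rot":[0,0,0.15]},{"xyz":[0,-2,0],"rot":[0,0,0.27]},{"xyz":[0,-2,0],"rot":[0,0,0.39]},{"xyz":[0,-2,0],"rot":[0,0,0.51]},{"xyz":[0,-2,0],"rot":[0,0,0.63]},{"xyz":[0,-2,0],"rot":[0,0,0.75]},{"xyz":[0,-2,0],"rot":[0,0,0.87]},{"xyz":[0,-2,0],"rot":[0,0,0.95]},{"xyz":[0,-2,0],"rot":[0,0,1.0]},{"xyz":[0,-2,0],"rot":[0,0,1.0]},{"xyz":[0,-2,0],"rot":[0,0,1.0]}]'
python3 -m inch '[{"xyz":[0,0,0],"rot":[0,0,0.1]},{"xyz":[0,0,0],"rot":[0,0,0.2]},{"xyz":[0,0,0],"rot":[0,0,0.3]},{"xyz":[0,0,0],"rot":[0,0,0.4]},{"xyz":[0,0,0],"rot":[0,0,0.5]},{"xyz":[0,0,0],"rot":[0,0,0.58]},{"xyz":[0,0,0],"rot":[0,0,0.64]},{"xyz":[0,0,0],"rot":[0,0,0.68]},{"xyz":[0,0,0],"rot":[0,0,0.68]},{"xyz":[0,0,0],"rot":[0,0,0.68]}]'
python3 -c "
from h import *
o=ctrl.get_obs(); print(o['moment'],o['qpos'])
M=R.from_rotvec(o['orientation']).as_matrix(); print('ay',np.arctan2(M[1,1],M[0,1]),'bar',np.arctan2(M[1,1],M[0,1])+np.pi/2)
w=ctrl.get_image('wrist')[:,:,::-1]; m=ctrl.camera_model('wrist'); cv2.imwrite('pics/w13.png',w); np.save('m13.npy',m,allow_pickle=True)
p=proj('wrist',[562.5,332,125],m); x0,y0=int(p[0])-100,int(p[1])-110; print(x0,y0)
cv2.imwrite('pics/c13.png',cv2.resize(w[y0:y0+150,x0:x0+200],(800,600),interpolation=cv2.INTER_CUBIC))"
```

```text
t: 36.62
ee_pos: [562.1, 332.5, 135.3]
orientation: [2.778, 1.468, -0.001]
ft_force: [-2.4, -2.2, 1.9]
width: 12.0
grasp_force: 30.0
t: 37.45
ee_pos: [562.3, 332.3, 135.3]
orientation: [3.108, 0.459, -0.001]
ft_force: [-3.4, -2.3, 4.5]
width: 11.8
grasp_force: 30.0
[-0.68658407  0.74865393 -0.0938176 ] [ 5.15704578e-01  5.65418640e-01  1.61986011e+00 -2.68401159e-04
  9.56861845e-01  1.79352317e+00]
ay -1.2776638280885488 bar 0.2931324987063477
220 189
```

View pics/c13.png

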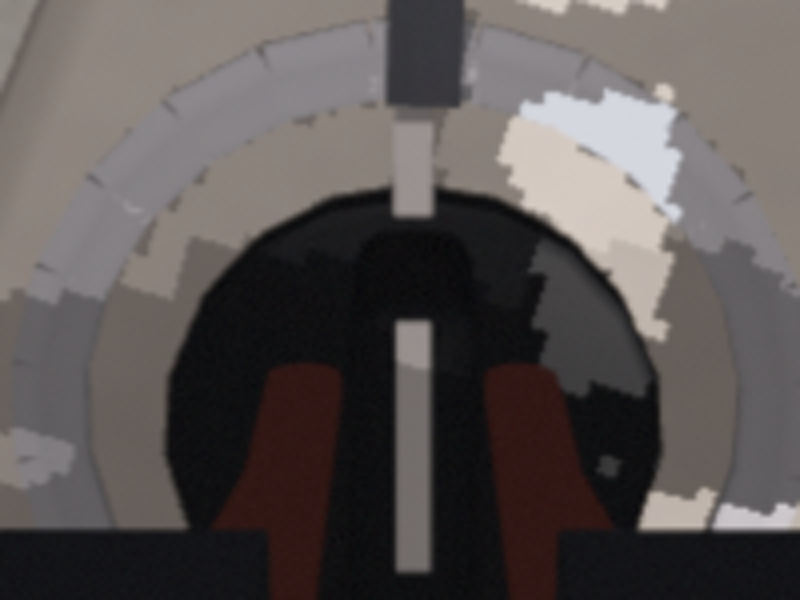

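The pointer tip at crop (415,118) is about 1 mm left of the tab centre at (425,105). I nudge it slightly, release and retreat.

```bash
python3 -m inch '[{"xyz":[0,0,0],"rot":[0,0,0.02]},{"xyz":[0,0,0],"rot":[0,0,0.03]},{"xyz":[0,0,0],"rot":[0,0,0.03]},{"xyz":[0,0,0],"rot":[0,0,0.03]}]'
python3 -m inch '[{"xyz":[0,0,0],"rot":[0,0,0]},{"xyz":[0,0,0],"rot":[0,0,0]},{"xyz":[0,0,0],"rot":[0,0,0]},{"xyz":[0,0,-15],"rot":[0,0,0]},{"xyz":[0,0,-40],"rot":[0,0,0]},{"xyz":[0,0,-80],"rot":[0,0,0]},{"xyz":[0,0,-120],"rot":[0,0,0]},{"xyz":[0,0,-150],"rot":[0,0,0]},{"xyz":[0,0,-150],"rot":[0,0,0]},{"xyz":[0,0,-150],"rot":[0,0,0]},{"xyz":[0,0,-150],"rot":[0,0,0]},{"xyz":[0,0,-150],"rot":[0,0,0]}]' 175
python3 -c "
from h import *
w=ctrl.get_image('wrist')[:,:,::-1]; m=ctrl.camera_model('wrist')
p=proj('wrist',[562.5,332,125],m); x0,y0=int(p[0])-100,int(p[1])-80
a=cv2.resize(w[y0:y0+150,x0:x0+200],(400,300),interpolation=cv2.INTER_CUBIC)
s=ctrl.get_image('scene')[:,:,::-1]; b=cv2.resize(s[190:410,300:530],(314,300))
cv2.imwrite('pics/c14.png',np.hstack([a,b]))"
```

```text
t: 37.83
ee_pos: [562.3, 332.3, 135.3]
orientation: [3.114, 0.411, -0.001]
ft_force: [-3.2, -3.8, 5.1]
width: 12.1
grasp_force: 30.0
t: 38.83
ee_pos: [561.7, 332.2, 283.0]
orientation: [3.114, 0.409, -0.004]
ft_force: [0.2, 0.5, -0.1]
width: 27.3
grasp_force: 0.0
```

View pics/c14.png

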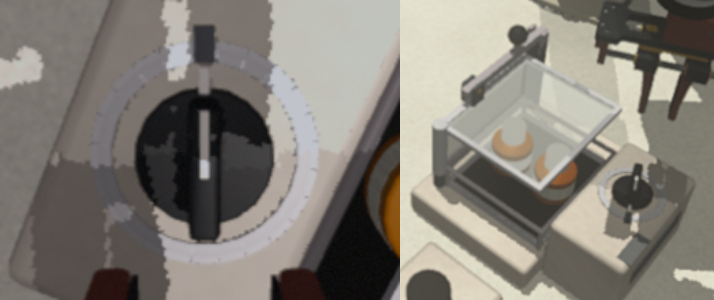

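The pointer at (204,70) meets the tab at (204,45). The guard is shut and latched, both bottles stand on the mat, and the arm is clear. Handing in.

```bash
python3 -c "
from workcell import ctrl
print(ctrl.close_job())"
```

```text
the job is handed in; nothing more can be done
None
```

The job is handed in (no verdict came back): in the last pictures both amber bottles stand on the mat, the guard is shut with its bar down in the catch, the dial points at the set tab, and the arm is clear; I never touched the jar, the beaker or the blue look-alike.

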